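Sweep the seal blanks off the chest into its drawer

TASK

Clear the top of the seal chest: pull its drawer fully out to the stop, then take the block brush and sweep all the wooden seal blanks over the front edge into the open drawer, moving them only with the brush and never touching them with the gripper. When all of them are in, rinse the brush by dipping its bristles for a moment down to near the floor of the white wash trough, stand it back upright in its dish and push the drawer fully shut with the blanks inside, leaving the other things on the table undisturbed.

Things in the scene. Friction and masses are not known exactly. Their poses are not given: they have to be found in the camera images.
- chest: low grey plastic chest fixed to the table, 280 x 280 mm, 112 mm high to its flat white top. Origin: centre of its underside; x points to its back (the drawer opens to -x), z up. A wooden rim 15 mm high, 10 mm thick runs along the back and both sides of the top; the front edge has none. Clear top: y -130 to 130 mm, x -140 (front edge) to 130 mm.
- top_front (a point): middle of the front edge of the chest's top, on the top surface (chest x = -140 mm, z = 112 mm); axes as the chest's. Things pushed over this edge fall into the drawer when it is out.
- drawer (a joint): the chest's one drawer, m: 0 = shut, 0.15 = out at its stop, growing as it slides out along the chest's -x. It stays where it is left; slides with about 1.5 N of friction.
- drawer_in (a point): middle of the drawer's inner floor, moves with the drawer; axes as the chest's. Inside: 242 mm long in x, 248 mm wide in y, walls 83 mm high; the floor is 13 mm above the table. The front panel, 10 mm thick, reaches 100 mm above the table, 12 mm below the chest's top.
- drawer_handle (a point): middle of the drawer's steel bar handle, 110 mm long across the drawer (along the chest's y), about 10 mm thick, 35 mm in front of the drawer's front panel and 86 mm above the table; moves with the drawer; axes as the chest's. It can be pinched from above, one finger either side of the bar.
- dish: dark wooden dish fixed to the table, the brush's place: 60 mm (x) by 120 mm (y) outside, 16 mm high, walls 5 mm, floor 5 mm thick. Origin: centre of its underside, z up.
- trough: white ceramic wash trough fixed to the table, an open box 80 mm (x) by 140 mm (y) outside and 60 mm high, walls 5 mm, floor 5 mm thick; empty and dry. Origin: centre of its underside, z up.
- brush: stiff block brush (one rigid body, 160 g) standing upright on its bristles in the dish. Origin: middle of the bristles' underside, z up through the handle. Head 34 mm thick (x) and 94 mm wide (y), 42 mm high; on it an upright flat wooden handle 20 mm thick (x), 50 mm wide (y), from 42 to 110 mm above the underside. The two sides are alike.
- blank0: boxwood seal blank, a plain pale wooden block 28 x 60 x 28 mm (x, y, z), 35 g, lying on the chest's top at the start. Origin: centre of its underside (as it lies at the start). May be absent.
- blank1: boxwood seal blank, a plain pale wooden block 26 x 62 x 26 mm (x, y, z), 35 g, lying on the chest's top at the start. Origin: centre of its underside (as it lies at the start). May be absent.
- blank2: boxwood seal blank, a plain pale wooden block 28 x 60 x 24 mm (x, y, z), 35 g, lying on the chest's top at the start. Origin: centre of its underside (as it lies at the start). May be absent.
- blank3: boxwood seal blank, a plain pale wooden block 28 x 60 x 28 mm (x, y, z), 35 g, lying on the chest's top at the start. Origin: centre of its underside (as it lies at the start). May be absent.
- blank4: boxwood seal blank, a plain pale wooden block 26 x 62 x 26 mm (x, y, z), 35 g, lying on the chest's top at the start. Origin: centre of its underside (as it lies at the start). May be absent.
- blank5: boxwood seal blank, a plain pale wooden block 28 x 60 x 24 mm (x, y, z), 35 g, lying on the chest's top at the start. Origin: centre of its underside (as it lies at the start). May be absent.
- pigment_jar: bystander: green glass jar, 60 mm across, 90 mm high, standing on the table. Origin: centre of its underside.
- brush_pot: bystander: blue open ceramic pot, 84 mm across, 110 mm high, standing on the table. Origin: centre of its underside.
- seal_box: bystander: blue box 80 x 120 x 50 mm (x, y, z) on the table. Origin: centre of its underside.

How it is judged:
By the outcome, as a careful person would: the job done as asked, in the order asked, and still so for the second after the job is handed in, with the robot touching nothing.
Of blank0, blank1, blank2, blank3, blank4, blank5 only 4 to 6 are there at a start; the rules pass over those that are not, and their reading is None.
At some moment in a run one of blank0, blank1, blank2, blank3, blank4, blank5 may be knocked a few centimetres aside while the robot is not near it.
It also fails if it takes over 192 s, if anything falls off the work surface, if the arm or the gripper's body presses on something with over 40 N, if the wrist force passes 120 N, or if a joint passes its speed limit or range.

ROBOT

A 6-joint arm with a two-finger parallel gripper is mounted at the origin on the work surface. World frame = base frame: x ahead of the robot, y to its left, z up, the work surface at z = 0. Lengths are in mm, angles in degrees, forces in N, time in s.
With the tool pointing down it reaches from about 300 to 850 mm from the base axis. Payload 4.2 kg.
Tool frame: the origin (TCP) lies on the centre line of the jaws, within the pads' length; the fingertips stand 14 mm ahead of it and the grasp point (between the pads) lies 5 mm behind it; z points along the fingers, y is the line along which they close (so a half turn about z gives the same grasp; the last joint's range is limited). The gripper opens to 91 mm and grips with 3 to 60 N. Pads are 32 mm wide; open, the fingers measure 118 mm over their backs; the gripper's body (76 mm by 178 mm) begins 60 mm behind the grasp point.
Start: joints at [-76.261, 18.312, 89.639, -0, 72.044, -1.146], TCP at [147.713, -555.721, 202.076] pointing down, gripper open.
Joint ranges: [-177.97, 177.97], [-48.28, 115.42], [12.27, 149.76], [-77.06, 257.06], [2.81, 150.46], [-146.56, 146.56]. Speed limits (degrees/s): [147.25, 147.25, 180, 180, 180, 180].

INTERFACE

Orientations are given as [roll, pitch, yaw] about the fixed x, y, z axes, in that order (R = Rz(yaw) Ry(pitch) Rx(roll)).
In Python, from workcell import * gives the robot as it stands. The module is installed in compiled form; this text tells all that it offers.
- The arm moves only by the shell command python3 -m crank 'ROWS' [FORCE]. ROWS is JSON, a list of rows, each an object of numbers: "grip": the finger opening in m, from 0 to 0.0912; "x", "y", "z": the shift along the tool's x, y, z in m; "yaw": the turn about the tool's z in rad. In form: [{"grip": .., "x": .., "y": .., "z": .., "yaw": ..}, ...]. A call has exactly 5 rows; each row is the pose to reach, as a shift and turn from the pose commanded when the call began, along the tool's axes at that moment; what a row does not reach only later rows make up. A row lasts 1/12 s, in which the tool goes at most 41.7 mm and 7.16 degrees, less where a joint would pass 70% of its speed; a pose out of reach is approached as far as the arm can. A call with a gripper value outside its range is refused whole. The fingers move at their own pace and stop on an object; FORCE is the grip in N (left out, the last holds). Time passes only in rows, so rows that repeat a pose let the fingers close, or fill a call up. It gives the time, the measured TCP pose, the force, the opening and the grip force at its end, in the units of the state.
- state(): the state, without advancing time (a new reading comes with each control period).
- grab_frame(name): name is "side" or "top" or "wrist"; returns the picture (420x560x3 uint8, red, green, blue); there is no depth.
- camera_model(name): a dict with "intrinsics" (3x3 intrinsics, pixels), "distortion" ([k1, k2, p1, p2, k3] as OpenCV has them; the pictures are not rectified), "R" (3x3) and "t" (3): a world point X has camera coordinates R X + t. Camera axes: x right, y down, z forward; pixel columns grow to the right and rows downward; lengths in mm; the calibration is good to about 2 mm. A picture is of the moment at which its call begins: read the wrist's pose just before it. camera_model takes no time and is no camera call; for the wrist camera it gives the pose at the moment of the call.
- job_done(): hands the job in; it is judged then, once.
The state is a dict: "time_s": time; "qpos": joint angles; "qvel": joint speeds; "effort": joint torques, N m; "ee_pos": TCP position; "ee_rot": TCP orientation; "force": force on the tool from outside, world axes, zero at the start; "torque": the same for the moment, N m; "gripper_width": finger opening in mm; "gripper_force": force on a finger pad.
Only numpy, scipy, OpenCV 4.12 (cv2) and the standard library are available. Lean on these libraries where they do the work, as an engineer would, in place of code of your own. Each camera call takes 0.05 s, during which the arm holds its last target. There are 200 camera calls.

## Working session

There is one attempt and no reset: what is moved stays moved. The work goes in short steps, Python scripts to look and compute and a shell command to move; the robot and the scene stay as the last step left them, time stands still between calls to the robot, and variables do not carry over. Pictures are saved under pics/ and viewed, at most 14 in all, crops included, and the job is handed in when it is done.

```bash
mkdir -p pics; cat > h.py <<'E'
from workcell import *
import numpy as np, cv2
def ray(cam,px):
    K=np.array(cam["intrinsics"],float);D=np.array(cam["distortion"],float);R=np.array(cam["R"]);t=np.array(cam["t"]).ravel()
    u=cv2.undistortPoints(np.array(px,float).reshape(-1,1,2),K,D).reshape(-1,2)
    d=np.c_[u,np.ones(len(u))]@R
    return -R.T@t,d
def onz(cam,px,z):
    c,d=ray(cam,px); return c+d*((z-c[2])/d[:,2])[:,None]
def tri(cams,pxs):
    A=np.zeros((3,3));b=np.zeros(3)
    for c,p in zip(cams,pxs):
        o,d=ray(c,[p]);d=d[0]/np.linalg.norm(d[0]);M=np.eye(3)-np.outer(d,d);A+=M;b+=M@o
    return np.linalg.solve(A,b)
def proj(cam,X):
    R=np.array(cam["R"]);t=np.array(cam["t"],float).ravel()
    return cv2.projectPoints(np.array(X,float).reshape(-1,3),cv2.Rodrigues(R)[0],t,np.array(cam["intrinsics"],float),np.array(cam["distortion"],float))[0].reshape(-1,2)
def shot(name,tag):
    im=grab_frame(name)[:,:,::-1].copy(); cv2.imwrite(f"pics/{tag}.png",im); return im
E
python3 - <<'E'
from h import *
for n in("top","side","wrist"): shot(n,n+"0")
for n in("top","side","wrist"):
    c=camera_model(n);print(n,(-np.array(c["R"]).T@np.array(c["t"]).ravel()).round(),np.array(c["R"])[2].round(2))
s=state();print(s["ee_pos"],s["ee_rot"],s["force"],s["time_s"])
E
```

```text
top [ 460.   14. 1074.] [ 0.13  0.01 -0.99]
side [ 262. 1033.  683.] [ 0.3  -0.83 -0.47]
wrist [ 218. -537.  385.] [-0.25 -0.06 -0.97]
[ 147.6019455  -555.30390871  201.41172452] [-1.79921483e+02 -9.18314907e-04  1.48832686e+01] [-0.26511868  0.64441312 -0.85358098] 0.15
```

View pics/top0.png

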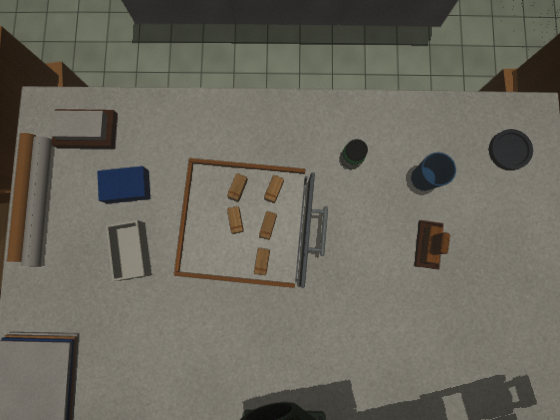

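View pics/side0.png

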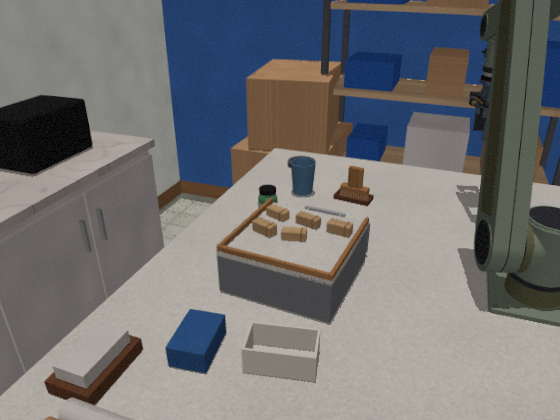

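Top view: the chest spans (177..312, 160..287) with its drawer opening to image right (handle at 320,231). There are five blanks at about (237,186), (274,188), (235,220), (268,225) and (262,261). The brush and dish are at (431,244), the trough at (127,250), the jar at (354,153), the pot at (433,172) and the box at (123,185). The side view shows the same, with the brush handle at (356,177) and the trough at (282,352).

```bash
python3 - <<'E'
from h import *
ct,cs=camera_model("top"),camera_model("side")
T=lambda a,b:print(tri([ct,cs],[a,b]).round(1))
print("rim corners z127");print(onz(ct,[[190,160],[177,275],[305,171],[294,286]],127).round(1))
print("bar handle tri ends"); T((325,207),(305,208));T((321,255),(345,214))
print(onz(ct,[[325,207],[321,255],[323,231]],91).round(1))
im=cv2.imread("pics/top0.png");big=lambda im,x0,y0,x1,y1,k:cv2.resize(im[y0:y1,x0:x1],None,fx=k,fy=k,interpolation=cv2.INTER_CUBIC)
si=cv2.imread("pics/side0.png")
a=big(im,405,210,465,280,5);b=big(si,325,160,385,210,5);c=big(im,95,210,155,290,5)[:,:300];
H=350;pad=lambda q:cv2.copyMakeBorder(q[:H],0,max(0,H-q.shape[0]),0,0,cv2.BORDER_CONSTANT)
cv2.imwrite("pics/crop.png",np.hstack([pad(a),pad(b)]))
hsv=cv2.cvtColor(im,cv2.COLOR_BGR2HSV);m=cv2.inRange(hsv,(8,90,110),(25,255,255));m[:,:195]=0;m[:,300:]=0;m[:172]=0;m[276:]=0
cn,_=cv2.findContours(m,cv2.RETR_EXTERNAL,cv2.CHAIN_APPROX_NONE)
for c in cn:
    if cv2.contourArea(c)<60: continue
    r=cv2.minAreaRect(c);p=onz(ct,cv2.boxPoints(r),130);print(cv2.contourArea(c),np.round(r[0]),np.round(r[1]),onz(ct,[r[0]],130).round(0))
print("trough",onz(ct,[[110,224],[142,222],[150,275],[116,280]],60).round(0))
print("box",onz(ct,[[98,170],[146,167],[149,200],[101,203]],50).round(0))
print("jar,pot",onz(ct,[[354,148]],90).round(0),onz(ct,[[437,168]],110).round(0))
E
```

```text
rim corners z127
[[706.2 231.8 127. ]
 [434.7 249.7 127. ]
 [683.4 -42.4 127. ]
 [414.6 -19.4 127. ]]
bar handle tri ends
[605.5 -94.8  80.2]
[487.8 -84.6  87.7]
[[603.2 -93.8  91. ]
 [487.1 -84.4  91. ]
 [544.7 -89.   91. ]]
142.0 [261. 258.] [11. 20.] [[476.  57. 130.]]
97.5 [268. 221.] [ 9. 20.] [[562.  42. 130.]]
176.0 [234. 217.] [19. 11.] [[572. 122. 130.]]
164.5 [275. 185.] [10. 19.] [[647.  28. 130.]]
128.5 [237. 183.] [10. 18.] [[651. 117. 130.]]
trough [[556. 441.  60.]
 [563. 361.  60.]
 [432. 333.  60.]
 [418. 417.  60.]]
box [[697. 487.  50.]
 [706. 362.  50.]
 [620. 350.  50.]
 [611. 473.  50.]]
jar,pot [[ 752. -166.   90.]] [[ 700. -362.  110.]]
```

View pics/crop.png

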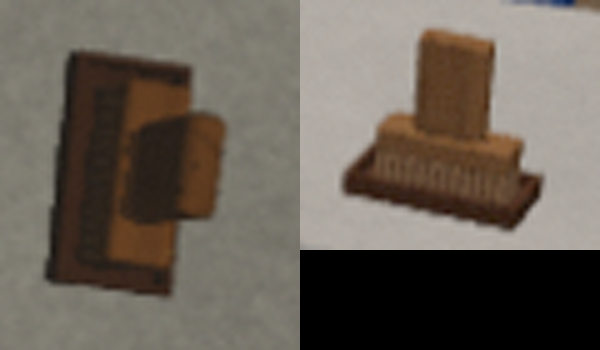

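```bash
cat >> h.py <<'E'
def go(x,y,z,yaw):
    s=state();p=np.array(s["ee_pos"]);w=np.radians(s["ee_rot"][2]);d=np.array([x,y,z])-p
    print("at",p.round(1),np.round(s["ee_rot"],1),"t",round(s["time_s"],1),"| dx %.4f dy %.4f dz %.4f yaw %.3f"%((d[0]*np.cos(w)+d[1]*np.sin(w))/1e3,(d[0]*np.sin(w)-d[1]*np.cos(w))/1e3,-d[2]/1e3,-(np.radians(yaw)-w)))
E
python3 - <<'E'
from h import *
ct,cs=camera_model("top"),camera_model("side")
print(tri([ct,cs],[(446,243.5),(357,167)]))
print(onz(ct,[[446,243.5]],115), onz(ct,[[420,220],[443,223.5],[415.5,266],[439,269]],16))
go(545,-91,200,-4.6)
E
```

```text
[ 518.71106782 -376.82158535  110.23782994]
[[ 517.78540193 -375.01645435  115.        ]] [[ 583.87538318 -349.45836734   16.        ]
 [ 575.64421253 -409.20429054   16.        ]
 [ 464.8332529  -334.55700346   16.        ]
 [ 458.08943286 -394.79285251   16.        ]]
at [ 147.6 -555.3  201.4] [-179.9   -0.    14.9] t 0.1 | dx 0.5033 dy -0.3467 dz 0.0014 yaw 0.340
```

```bash
R='{"grip":0.03,"x":0.168,"y":-0.1155,"z":0,"yaw":0}'
python3 -m crank '[{"grip":0.03,"x":0.034,"y":-0.023,"z":0,"yaw":0},{"grip":0.03,"x":0.067,"y":-0.046,"z":0,"yaw":0},{"grip":0.03,"x":0.100,"y":-0.069,"z":0,"yaw":0},{"grip":0.03,"x":0.134,"y":-0.092,"z":0,"yaw":0},{"grip":0.03,"x":0.168,"y":-0.116,"z":0,"yaw":0}]'
python3 -m crank '[{"grip":0.03,"x":0.034,"y":-0.023,"z":0,"yaw":0},{"grip":0.03,"x":0.067,"y":-0.046,"z":0,"yaw":0},{"grip":0.03,"x":0.100,"y":-0.069,"z":0,"yaw":0},{"grip":0.03,"x":0.134,"y":-0.092,"z":0,"yaw":0},{"grip":0.03,"x":0.168,"y":-0.116,"z":0,"yaw":0}]'
python3 -m crank '[{"grip":0.03,"x":0.034,"y":-0.023,"z":0,"yaw":0.1},{"grip":0.03,"x":0.067,"y":-0.046,"z":0,"yaw":0.2},{"grip":0.03,"x":0.100,"y":-0.069,"z":0,"yaw":0.3},{"grip":0.03,"x":0.134,"y":-0.092,"z":0,"yaw":0.34},{"grip":0.03,"x":0.167,"y":-0.115,"z":0,"yaw":0.34}]'
python3 - <<'E'
from h import *
go(545,-91,200,-4.6)
shot("wrist","w1")
E
```

```text
time_s: 0.57
ee_pos: [281.0, -398.9, 201.8]
ee_rot: [-180.0, -0.0, 14.8]
force: [-0.2, -0.4, -0.5]
gripper_width: 61.2
gripper_force: 0.0
time_s: 0.98
ee_pos: [413.6, -243.5, 202.0]
ee_rot: [180.0, 0.0, 14.9]
force: [0.1, -0.5, 0.8]
gripper_width: 30.5
gripper_force: 0.0
time_s: 1.4
ee_pos: [545.6, -89.2, 201.8]
ee_rot: [180.0, 0.0, -4.7]
force: [1.3, -1.5, 1.0]
gripper_width: 30.1
gripper_force: 0.0
at [545.6 -89.2 201.8] [180.    0.   -4.7] t 1.4 | dx -0.0005 dy 0.0018 dz 0.0018 yaw -0.001
```

View pics/w1.png

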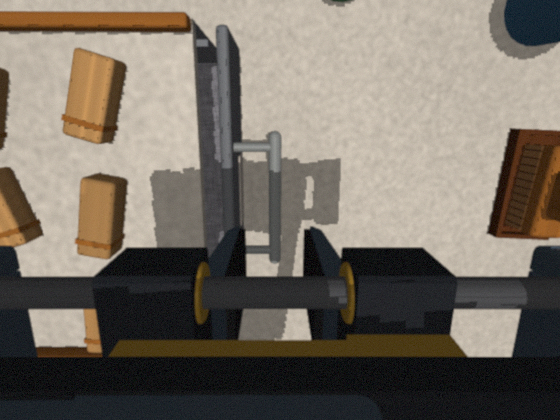

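Wrist view: the handle bar runs from (275,133) to (275,260). The panel's outer top edge is at about x=236, the chest's front edge at about (200..207, 30..240), and the dish is at the right (500..560,130..238).

```bash
python3 - <<'E'
from h import *
c=camera_model("wrist");ct=camera_model("top")
print(onz(c,[[275,133],[275,260],[275,196]],91).round(1))
print("panel",onz(c,[[222,27],[240,27]],100).round(1))
print("chest front",onz(c,[[195,25]],112).round(1),"rim corner front outer/inner",onz(c,[[189,13],[189,30]],127).round(1))
print(tri([c,ct],[(275,133),(325,207)]),tri([c,ct],[(275,260),(321,255)]))
E
```

```text
[[610.9 -88.5  91. ]
 [497.2 -79.8  91. ]
 [557.2 -84.4  91. ]]
panel [[692.  -54.7 100. ]
 [690.9 -68.2 100. ]]
chest front [[691.8 -36.9 112. ]] rim corner front outer/inner [[695.5 -36.8 127. ]
 [685.2 -35.3 127. ]]
[608.00075975 -92.01901602  73.95168483] [488.59061459 -82.66438448  73.38881151]
```

```bash

python3 -m crank '[{"grip":0.03,"x":0.004,"y":-0.0025,"z":0.03,"yaw":0},{"grip":0.03,"x":0.004,"y":-0.0025,"z":0.06,"yaw":0},{"grip":0.03,"x":0.004,"y":-0.0025,"z":0.09,"yaw":0},{"grip":0.03,"x":0.004,"y":-0.0025,"z":0.11,"yaw":0},{"grip":0.03,"x":0.004,"y":-0.0025,"z":0.12,"yaw":0}]'
python3 -m crank '[{"grip":0.0,"x":0,"y":0,"z":0,"yaw":0},{"grip":0.0,"x":0,"y":0,"z":0,"yaw":0},{"grip":0.0,"x":0,"y":0,"z":0,"yaw":0},{"grip":0.0,"x":0,"y":0,"z":0,"yaw":0},{"grip":0.0,"x":0,"y":0,"z":0,"yaw":0}]' 20
```

```text
time_s: 1.87
ee_pos: [546.6, -88.6, 78.8]
ee_rot: [-180.0, 0.3, -4.6]
force: [0.2, 0.5, -0.3]
gripper_width: 30.3
gripper_force: 0.0
time_s: 2.28
ee_pos: [549.8, -89.3, 83.4]
ee_rot: [180.0, -0.2, -4.6]
force: [0.1, -0.4, 0.6]
gripper_width: 1.4
gripper_force: 0.0
```

```bash
python3 - <<'E'
from h import *
a=shot("wrist","w2");b=shot("side","s2");print(state()["gripper_width"],state()["ee_pos"])
b=cv2.resize(b[130:270,230:390],None,fx=3,fy=3);a=cv2.resize(a,(420,315))
o=np.zeros((420,800,3),np.uint8);o[:315,:320]=a[:,100:420];o[:,320:]=b[:420,:480];cv2.imwrite("pics/x2.png",o)
E
```

```text
0.6049668183374732 [549.40258631 -89.10219789  82.99923711]
```

View pics/x2.png

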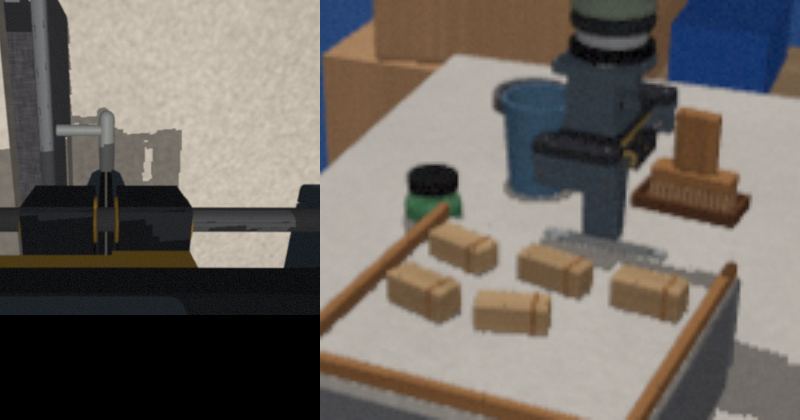

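Bar and closed fingers line up in the wrist view (bar end near (275,147) full-frame), yet the fingers shut to 0.6 mm, so the height is in question. I'll triangulate the bar's end from both wrist heights.

```bash
python3 - <<'E'
from h import *
c2=camera_model("wrist");ct=camera_model("top");cs=camera_model("side")
c1=dict(c2);R=np.array(c2["R"]);C=-R.T@np.array(c2["t"]).ravel();p=np.array(state()["ee_pos"]);print(C-p,state()["gripper_width"])
c1["t"]=-R@(C+np.array([545.6,-89.2,201.8])-p)
for n in("w1","w2"):
    im=cv2.imread(f"pics/{n}.png");g=cv2.cvtColor(im,cv2.COLOR_BGR2GRAY).astype(int);print(n,g[118:165:2,275].tolist(), g[185 if n=="w1" else 190,225:300:3].tolist())
print("tri w1w2",tri([c1,c2],[(275,133),(274.7,146.7)]), "tri legs", tri([c1,c2],[(275,146),(274.7,172)]))
# panel top outer corner
print("proj bar end w1,w2 for z")
for z in(50,60,70,80,90):
    print(z,proj(c1,[607,-92,z]).round(),proj(c2,[607,-92,z]).round(),proj(ct,[607,-92,z]).round(),proj(cs,[607,-92,z]).round())
E
```

```text
[ 71.71278717  -5.635802   183.70231328] 0.6049668183374732
w1 [178, 181, 192, 191, 185, 184, 155, 115, 126, 136, 149, 149, 144, 146, 143, 145, 145, 147, 143, 145, 147, 147, 142, 143] [65, 63, 63, 41, 41, 89, 92, 109, 106, 105, 108, 112, 113, 108, 108, 74, 83, 80, 78, 110, 116, 110, 112, 109, 106]
w2 [189, 184, 179, 178, 180, 188, 191, 191, 187, 184, 184, 182, 180, 162, 108, 97, 118, 125, 136, 144, 146, 145, 146, 147] [68, 75, 107, 111, 112, 111, 109, 109, 103, 107, 107, 108, 113, 104, 98, 121, 141, 144, 130, 116, 89, 113, 108, 117, 115]
tri w1w2 [603.79728525 -94.27091859  45.43386351] tri legs [595.27142946 -93.46427937  95.51148412]
proj bar end w1,w2 for z
50 [[272. 130.]] [[271. 142.]] [[323. 208.]] [[304. 218.]]
60 [[272. 130.]] [[271. 144.]] [[323. 207.]] [[304. 215.]]
70 [[272. 131.]] [[271. 145.]] [[323. 207.]] [[304. 212.]]
80 [[272. 131.]] [[271. 146.]] [[324. 206.]] [[304. 208.]]
90 [[272. 131.]] [[271. 148.]] [[324. 206.]] [[305. 205.]]
```

```bash
python3 - <<'E'
from h import *
c=camera_model("wrist");p=np.array(state()["ee_pos"]);w=np.radians(-4.6)
print("axis tip -14,0,+50:",[proj(c,p+[0,0,k])[0].round() for k in(-14,0,50)],"tip front +16x",proj(c,p+[16,-1.3,-14]).round())
cs=camera_model("side");print("side tip/tcp",proj(cs,p+[0,0,-14]).round(),proj(cs,p).round(), "bar",proj(cs,[550,-88,86]).round(),"edge112",proj(cs,[550,-36,112]).round())
print(onz(c,[[275,150],[275,185]],86).round(1))
a=cv2.imread("pics/w2.png")[130:330,190:370];b=cv2.imread("pics/s2.png")[190:230,290:360]
a=cv2.resize(a,None,fx=2.5,fy=2.5);b=cv2.resize(b,(350,200));o=np.zeros((500,800,3),np.uint8);o[:,:450]=a;o[:200,450:]=b;cv2.imwrite("pics/x3.png",o)
E
```

```text
axis tip -14,0,+50: [array([274., 241.]), array([274., 249.]), array([274., 292.])] tip front +16x [[274. 215.]]
side tip/tcp [[324. 216.]] [[324. 211.]] bar [[324. 210.]] edge112 [[319. 210.]]
[[605.3 -94.   86. ]
 [586.9 -92.5  86. ]]
```

View pics/x3.png

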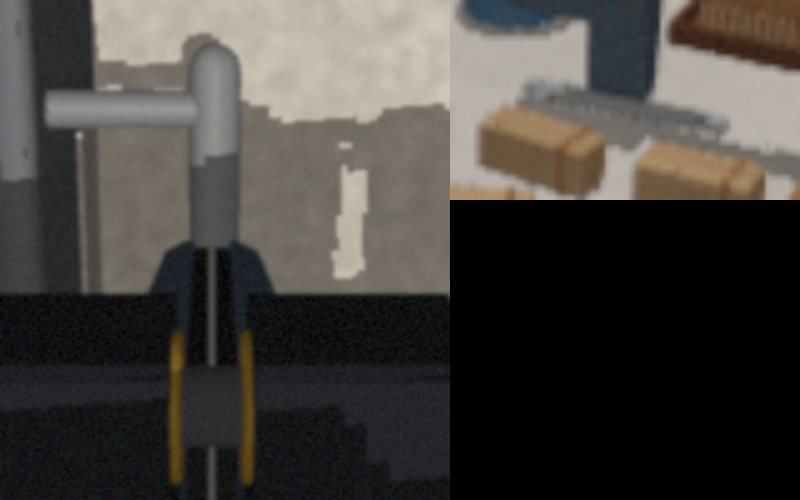

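The wrist crop shows the closed fingers just above the bar (the bar passes behind the tips at about (275,227) in the full frame), and the side crop agrees. I'll go lower.

```bash

python3 -m crank '[{"grip":0.032,"x":0,"y":0,"z":0,"yaw":0},{"grip":0.032,"x":0,"y":0,"z":0,"yaw":0},{"grip":0.032,"x":0,"y":0,"z":0,"yaw":0},{"grip":0.032,"x":0,"y":0,"z":0,"yaw":0},{"grip":0.032,"x":0,"y":0,"z":0.0,"yaw":0}]'
python3 -m crank '[{"grip":0.032,"x":0,"y":0.001,"z":0.004,"yaw":0},{"grip":0.032,"x":0,"y":0.001,"z":0.008,"yaw":0},{"grip":0.032,"x":0,"y":0.001,"z":0.012,"yaw":0},{"grip":0.032,"x":0,"y":0.001,"z":0.012,"yaw":0},{"grip":0.032,"x":0,"y":0.001,"z":0.012,"yaw":0}]'
python3 -m crank '[{"grip":0.0,"x":0,"y":0,"z":0,"yaw":0},{"grip":0.0,"x":0,"y":0,"z":0,"yaw":0},{"grip":0.0,"x":0,"y":0,"z":0,"yaw":0},{"grip":0.0,"x":0,"y":0,"z":0,"yaw":0},{"grip":0.0,"x":0,"y":0,"z":0,"yaw":0}]' 20
python3 -c "
from h import *
s=state();print(s['gripper_width'],s['ee_pos'],s['gripper_force'])"
```

```text
time_s: 2.8
ee_pos: [548.9, -89.0, 82.0]
ee_rot: [180.0, 0.0, -4.6]
force: [-0.2, 0.9, 0.6]
gripper_width: 30.2
gripper_force: 0.0
time_s: 3.22
ee_pos: [548.5, -89.9, 69.5]
ee_rot: [-180.0, 0.1, -4.6]
force: [1.3, -0.5, -0.1]
gripper_width: 32.2
gripper_force: 0.0
time_s: 3.63
ee_pos: [548.9, -89.9, 70.2]
ee_rot: [-180.0, -0.0, -4.6]
force: [0.1, -0.2, -0.4]
gripper_width: 10.6
gripper_force: 20.0
10.608384142947477 [548.94736575 -89.92870915  70.20139827] 20.000217854976654
```

```bash

python3 -m crank '[{"grip":0.0,"x":0,"y":0.006,"z":0,"yaw":0},{"grip":0.0,"x":0,"y":0.018,"z":0,"yaw":0},{"grip":0.0,"x":0,"y":0.034,"z":0,"yaw":0},{"grip":0.0,"x":0,"y":0.05,"z":0,"yaw":0},{"grip":0.0,"x":0,"y":0.066,"z":0,"yaw":0}]'
python3 -m crank '[{"grip":0.0,"x":0,"y":0.016,"z":0,"yaw":0},{"grip":0.0,"x":0,"y":0.032,"z":0,"yaw":0},{"grip":0.0,"x":0,"y":0.048,"z":0,"yaw":0},{"grip":0.0,"x":0,"y":0.06,"z":0,"yaw":0},{"grip":0.0,"x":0,"y":0.068,"z":0,"yaw":0}]'
python3 -m crank '[{"grip":0.0,"x":0,"y":0.005,"z":0,"yaw":0},{"grip":0.0,"x":0,"y":0.010,"z":0,"yaw":0},{"grip":0.0,"x":0,"y":0.014,"z":0,"yaw":0},{"grip":0.0,"x":0,"y":0.016,"z":0,"yaw":0},{"grip":0.0,"x":0,"y":0.017,"z":0,"yaw":0}]'
python3 -m crank '[{"grip":0.0,"x":0,"y":0.001,"z":0,"yaw":0},{"grip":0.0,"x":0,"y":0.001,"z":0,"yaw":0},{"grip":0.0,"x":0,"y":0.001,"z":0,"yaw":0},{"grip":0.0,"x":0,"y":0.001,"z":0,"yaw":0},{"grip":0.0,"x":0,"y":0.001,"z":0,"yaw":0}]'
```

```text
time_s: 4.05
ee_pos: [543.5, -156.7, 70.2]
ee_rot: [-180.0, -0.0, -4.6]
force: [0.2, 2.2, 0.3]
gripper_width: 10.1
gripper_force: 20.0
time_s: 4.47
ee_pos: [537.9, -225.3, 70.2]
ee_rot: [180.0, -0.0, -4.7]
force: [1.3, 2.2, 2.0]
gripper_width: 10.6
gripper_force: 20.0
time_s: 4.88
ee_pos: [537.5, -227.2, 69.9]
ee_rot: [-178.6, 0.1, -5.0]
force: [7.8, 38.9, 8.4]
gripper_width: 13.3
gripper_force: 20.0
time_s: 5.3
ee_pos: [537.5, -227.5, 69.9]
ee_rot: [-178.6, 0.1, -4.9]
force: [7.5, 38.6, 8.5]
gripper_width: 14.0
gripper_force: 20.0
```

```bash

python3 -m crank '[{"grip":0.0,"x":0,"y":-0.004,"z":0,"yaw":0},{"grip":0.0,"x":0,"y":-0.008,"z":0,"yaw":0},{"grip":0.0,"x":0,"y":-0.0125,"z":0,"yaw":0},{"grip":0.0,"x":0,"y":-0.0125,"z":0,"yaw":0},{"grip":0.0,"x":0,"y":-0.0125,"z":0,"yaw":0}]'
python3 -m crank '[{"grip":0.034,"x":0,"y":0,"z":0,"yaw":0},{"grip":0.034,"x":0,"y":0,"z":0,"yaw":0},{"grip":0.034,"x":0,"y":0,"z":0,"yaw":0},{"grip":0.034,"x":0,"y":0,"z":0,"yaw":0},{"grip":0.034,"x":0,"y":0,"z":0,"yaw":0}]'
python3 -m crank '[{"grip":0.034,"x":0,"y":0,"z":-0.03,"yaw":0},{"grip":0.034,"x":0,"y":0,"z":-0.06,"yaw":0},{"grip":0.034,"x":0,"y":0,"z":-0.1,"yaw":0},{"grip":0.034,"x":0,"y":0,"z":-0.13,"yaw":0},{"grip":0.034,"x":0,"y":0,"z":-0.16,"yaw":0}]'
python3 - <<'E'
from h import *
go(490,-330,230,-7)
E
```

```text
time_s: 5.72
ee_pos: [537.7, -225.8, 70.1]
ee_rot: [-179.7, 0.0, -4.6]
force: [1.8, 10.3, 1.9]
gripper_width: 10.1
gripper_force: 20.0
time_s: 6.13
ee_pos: [537.4, -229.6, 69.9]
ee_rot: [180.0, 0.0, -4.6]
force: [-0.3, 0.2, -0.4]
gripper_width: 33.7
gripper_force: 0.0
time_s: 6.55
ee_pos: [537.5, -229.5, 232.1]
ee_rot: [179.9, -0.1, -4.6]
force: [0.2, -0.3, -1.0]
gripper_width: 34.2
gripper_force: 0.0
at [ 537.5 -229.5  232.1] [ 1.799e+02 -1.000e-01 -4.600e+00] t 6.5 | dx -0.0393 dy 0.1040 dz 0.0021 yaw 0.042
```

```bash

python3 -m crank '[{"grip":0.06,"x":-0.02,"y":0.022,"z":0,"yaw":0.042},{"grip":0.06,"x":-0.04,"y":0.044,"z":0,"yaw":0.042},{"grip":0.06,"x":-0.06,"y":0.066,"z":0,"yaw":0.042},{"grip":0.06,"x":-0.077,"y":0.088,"z":0,"yaw":0.042},{"grip":0.06,"x":-0.077,"y":0.1,"z":0,"yaw":0.042}]'
python3 -c "
from h import *
import pickle
c=camera_model('wrist');shot('wrist','b1');shot('top','t3');pickle.dump(c,open('b1.pkl','wb'));print(state()['ee_pos'])"
python3 -m crank '[{"grip":0.06,"x":0,"y":0.03,"z":0,"yaw":0},{"grip":0.06,"x":0,"y":0.06,"z":0,"yaw":0},{"grip":0.06,"x":0,"y":0.09,"z":0,"yaw":0},{"grip":0.06,"x":0,"y":0.09,"z":0,"yaw":0},{"grip":0.06,"x":0,"y":0.09,"z":0,"yaw":0}]'
python3 -c "
from h import *
import pickle
c=camera_model('wrist');b=shot('wrist','b2');pickle.dump(c,open('b2.pkl','wb'));print(state()['ee_pos'])
a=cv2.imread('pics/b1.png');cv2.imwrite('pics/x4.png',np.vstack([a[:300],b[:300]]))"
```

```text
time_s: 6.97
ee_pos: [449.6, -324.4, 230.4]
ee_rot: [179.9, 0.1, -7.2]
force: [0.8, -0.0, -0.0]
gripper_width: 59.4
gripper_force: 0.0
[ 452.5250649  -324.36980448  230.08116075]
time_s: 7.48
ee_pos: [442.7, -412.1, 229.2]
ee_rot: [-179.9, 0.0, -7.1]
force: [0.3, 0.5, 0.1]
gripper_width: 59.9
gripper_force: 0.0
[ 442.65287023 -411.10378309  229.44529598]
```

View pics/x4.png

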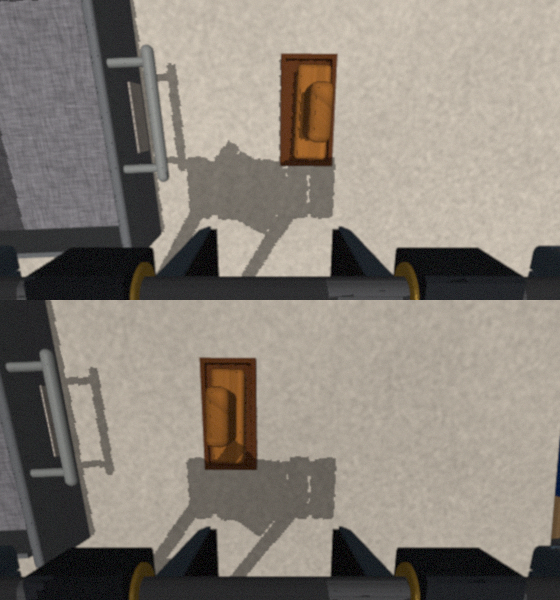

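View pics/t3.png

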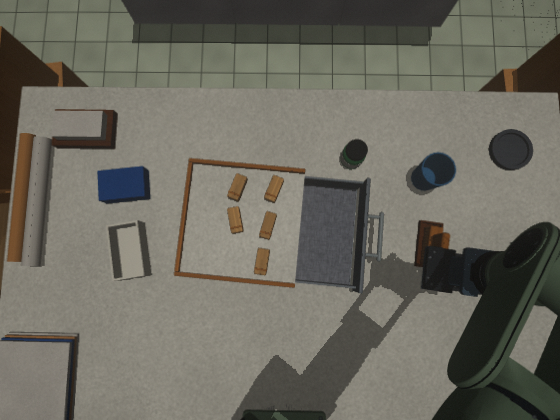

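b1: handle top face is (310..334, 81..142), dish (281..336, 54..165). b2 (lower half, rows minus 300): handle top (203..228, 86..147), dish (200..257, 58..169). The top view shows the drawer fully out and the blanks unmoved.

```bash
python3 - <<'E'
from h import *
import pickle
c1,c2=[pickle.load(open(f"b{i}.pkl","rb")) for i in(1,2)]
T=lambda a,b:tri([c1,c2],[a,b]).round(1)
print("handle top c",T((322,111),(215.5,116.5)))
print("right end mid",T((322,81),(215.5,86)),T((322,142),(215.5,147)))
print("dish corners",T((281,54),(200,59)),T((337,54),(255,58)),T((281,165),(206,169)),T((334,165),(257,169)))
print("drawer bar end",T((147,46),(46,50)),T((163,180),(72,184)))
for im,c in(("b1",c1),("b2",c2)):
    a=cv2.imread(f"pics/{im}.png");h=cv2.cvtColor(a,cv2.COLOR_BGR2HSV)
    m=cv2.inRange(h,(0,90,95),(25,255,255));m[:,:190]=0;m[190:]=0;m[:,420:]=0
    cn=max(cv2.findContours(m,0,1)[0],key=cv2.contourArea);r=cv2.minAreaRect(cn);print(r);b=cv2.boxPoints(r)
E
```

```text
handle top c [ 521.5 -373.1  119.9]
right end mid [ 545.3 -376.1  113.5] [ 497.3 -370.1  126.2]
dish corners [ 585.2 -349.1   13.5] [ 577.7 -408.    17.7] [ 467.2 -334.9   13.5] [ 461.2 -394.5   23.8]
drawer bar end [ 594.6 -231.7   88.4] [ 477.  -220.    85.8]
((314.91021728515625, 105.79551696777344), (37.752838134765625, 105.46826171875), 2.862405300140381)
((224.5, 114.0), (90.0, 37.0), 90.0)
```

Heights check out (bar ~87, dish ~16, handle top ~117), but the bar grasp suggests the fingertips stand higher than the TCP reading implies. I'll check with the side camera, fingers in free air.

```bash
python3 - <<'E'
from h import *
cs=camera_model("side");p=np.array(state()["ee_pos"]);b=shot("side","s4")
for k in(-14,0,20): print(k,proj(cs,p+[0,0,k]).round(),proj(cs,p+[3.7,30,k]).round(),proj(cs,p+[-3.7,-30,k]).round())
u=proj(cs,p)[0].astype(int);print(u)
x0,y0=max(u[0]-50,0),u[1]-50;a=b[y0:y0+90,x0:x0+100].copy();a=cv2.resize(a,None,fx=5,fy=5)
for k in(-14,20):
    for q in([3.7,30],[-3.7,-30]):
        v=(proj(cs,p+[q[0],q[1],k])[0]-[x0,y0])*5;cv2.circle(a,tuple(int(t) for t in v),3,(0,0,255),-1)
cv2.imwrite("pics/x5.png",a)
E
```

```text
-14 [[386. 136.]] [[383. 138.]] [[388. 133.]]
0 [[386. 131.]] [[383. 134.]] [[389. 129.]]
20 [[387. 125.]] [[384. 128.]] [[389. 123.]]
[386 131]
```

View pics/x5.png

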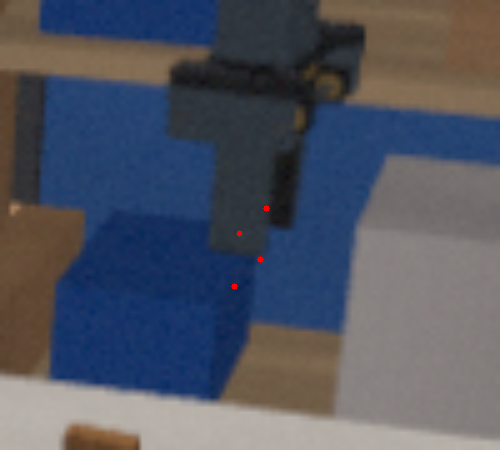

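Side crop: the fingertips end about 9 mm above the reported TCP height rather than 14 mm below. So the tips are at z_rep+9 and the grasp point at z_rep+28, which matches the bar grasp. I'll use that from here.

```bash
python3 -c "
from h import *
go(521.5,-373,56,-7.1)"
```

```text
at [ 442.6 -410.6  229.7] [-179.9    0.    -7. ] t 7.6 | dx 0.0737 dy -0.0469 dz 0.1737 yaw 0.003
```

```bash

python3 -m crank '[{"grip":0.06,"x":0.025,"y":-0.016,"z":0,"yaw":0},{"grip":0.06,"x":0.05,"y":-0.032,"z":0,"yaw":0},{"grip":0.06,"x":0.074,"y":-0.047,"z":0,"yaw":0},{"grip":0.06,"x":0.074,"y":-0.047,"z":0.02,"yaw":0},{"grip":0.06,"x":0.074,"y":-0.047,"z":0.055,"yaw":0}]'
python3 -m crank '[{"grip":0.06,"x":0,"y":0,"z":0.035,"yaw":0},{"grip":0.06,"x":0,"y":0,"z":0.07,"yaw":0},{"grip":0.06,"x":0,"y":0,"z":0.1,"yaw":0},{"grip":0.06,"x":0,"y":0,"z":0.118,"yaw":0},{"grip":0.06,"x":0,"y":0,"z":0.118,"yaw":0}]'
python3 -m crank '[{"grip":0.0,"x":0,"y":0,"z":0,"yaw":0},{"grip":0.0,"x":0,"y":0,"z":0,"yaw":0},{"grip":0.0,"x":0,"y":0,"z":0,"yaw":0},{"grip":0.0,"x":0,"y":0,"z":0,"yaw":0},{"grip":0.0,"x":0,"y":0,"z":0,"yaw":0}]' 40
python3 -m crank '[{"grip":0.0,"x":0,"y":0,"z":0,"yaw":0},{"grip":0.0,"x":0,"y":0,"z":0,"yaw":0},{"grip":0.0,"x":0,"y":0,"z":0,"yaw":0},{"grip":0.0,"x":0,"y":0,"z":0,"yaw":0},{"grip":0.0,"x":0,"y":0,"z":0,"yaw":0}]' 40
```

```text
time_s: 8.0
ee_pos: [525.6, -373.1, 178.8]
ee_rot: [179.7, -0.5, -6.8]
force: [0.3, -1.5, -0.6]
gripper_width: 59.8
gripper_force: 0.0
time_s: 8.42
ee_pos: [518.9, -370.4, 52.6]
ee_rot: [-179.7, 0.5, -6.9]
force: [-0.7, -0.1, -0.3]
gripper_width: 59.9
gripper_force: 0.0
time_s: 8.83
ee_pos: [521.7, -374.6, 58.6]
ee_rot: [179.9, -0.1, -7.0]
force: [-0.4, -0.3, -0.7]
gripper_width: 29.5
gripper_force: 0.0
time_s: 9.25
ee_pos: [521.3, -374.4, 57.8]
ee_rot: [180.0, -0.0, -7.0]
force: [0.2, 1.0, 5.4]
gripper_width: 19.7
gripper_force: 40.0
```

```bash

python3 -m crank '[{"grip":0.0,"x":0,"y":0,"z":-0.02,"yaw":0},{"grip":0.0,"x":0,"y":0,"z":-0.05,"yaw":0},{"grip":0.0,"x":0,"y":0,"z":-0.08,"yaw":0},{"grip":0.0,"x":0,"y":0,"z":-0.11,"yaw":0},{"grip":0.0,"x":0,"y":0,"z":-0.14,"yaw":0}]'
python3 -m crank '[{"grip":0.0,"x":0,"y":0,"z":-0.028,"yaw":-0.042},{"grip":0.0,"x":0,"y":0,"z":-0.028,"yaw":-0.042},{"grip":0.0,"x":0,"y":0,"z":-0.028,"yaw":-0.042},{"grip":0.0,"x":0,"y":0,"z":-0.028,"yaw":-0.042},{"grip":0.0,"x":0,"y":0,"z":-0.028,"yaw":-0.042}]'
cat >> h.py <<'E'
F=np.array([551,-29.]);ex=np.array([.08,.997]);eu=np.array([.997,-.08])
def lane(u,v,z): q=F+u*eu+v*ex; go(q[0],q[1],z,-4.6)
def blanks(tag):
    im=shot("top",tag);ct=camera_model("top");h=cv2.cvtColor(im,cv2.COLOR_BGR2HSV);m=cv2.inRange(h,(8,90,110),(25,255,255));m[:,:195]=0;m[:,300:]=0;m[:172]=0;m[276:]=0
    for c in cv2.findContours(m,0,1)[0]:
        if cv2.contourArea(c)<30: continue
        r=cv2.minAreaRect(c);q=onz(ct,[r[0]],130)[0,:2]-F;e=onz(ct,cv2.boxPoints(r),130)[:,:2]-F
        print(int(cv2.contourArea(c)),"u %.0f v %.0f"%(q@eu,q@ex),"u",(e@eu).round().min(),(e@eu).round().max(),"v",(e@ex).round().min(),(e@ex).round().max())
E
python3 -c "
from h import *
blanks('t4');print(state()['gripper_width'],state()['force']);lane(78,222,225)"
```

```text
time_s: 9.67
ee_pos: [520.5, -374.0, 197.3]
ee_rot: [-180.0, 0.1, -7.0]
force: [0.3, -0.7, -2.0]
gripper_width: 20.0
gripper_force: 40.0
time_s: 10.08
ee_pos: [520.0, -373.6, 222.3]
ee_rot: [-179.9, 0.2, -4.6]
force: [-0.2, -0.0, -2.5]
gripper_width: 19.9
gripper_force: 40.0
240 u -87 v 79 u -117.0 -57.0 v 64.0 94.0
221 u -2 v 73 u -33.0 30.0 v 56.0 91.0
234 u 3 v 151 u -28.0 34.0 v 131.0 172.0
224 u 86 v 67 u 54.0 117.0 v 47.0 88.0
224 u 82 v 155 u 50.0 113.0 v 135.0 176.0
19.996261701200122 [-0.00839563  0.47577493 -1.06987104]
at [ 520.1 -373.6  222.5] [-179.9    0.2   -4.6] t 10.1 | dx 0.0810 dy -0.5681 dz -0.0025 yaw -0.000
```

```bash

python3 -m crank '[{"grip":0.0,"x":0.005,"y":-0.038,"z":-0.001,"yaw":0},{"grip":0.0,"x":0.011,"y":-0.076,"z":-0.003,"yaw":0},{"grip":0.0,"x":0.016,"y":-0.114,"z":-0.003,"yaw":0},{"grip":0.0,"x":0.022,"y":-0.152,"z":-0.003,"yaw":0},{"grip":0.0,"x":0.027,"y":-0.189,"z":-0.003,"yaw":0}]'
python3 -m crank '[{"grip":0.0,"x":0.005,"y":-0.038,"z":0,"yaw":0},{"grip":0.0,"x":0.011,"y":-0.076,"z":0,"yaw":0},{"grip":0.0,"x":0.016,"y":-0.114,"z":0,"yaw":0},{"grip":0.0,"x":0.022,"y":-0.152,"z":0,"yaw":0},{"grip":0.0,"x":0.027,"y":-0.189,"z":0,"yaw":0}]'
python3 -m crank '[{"grip":0.0,"x":0.005,"y":-0.038,"z":0,"yaw":0},{"grip":0.0,"x":0.011,"y":-0.076,"z":0,"yaw":0},{"grip":0.0,"x":0.016,"y":-0.114,"z":0,"yaw":0},{"grip":0.0,"x":0.022,"y":-0.152,"z":0,"yaw":0},{"grip":0.0,"x":0.027,"y":-0.190,"z":0,"yaw":0}]'
python3 -m crank '[{"grip":0.0,"x":0,"y":0,"z":0.0,"yaw":0},{"grip":0.0,"x":0,"y":0,"z":0.0,"yaw":0},{"grip":0.0,"x":0,"y":0,"z":0.0,"yaw":0},{"grip":0.0,"x":0,"y":0,"z":0.0,"yaw":0},{"grip":0.0,"x":0,"y":0,"z":0.0,"yaw":0}]'
python3 -c "
from h import *
lane(78,222,168);shot('side','s5');shot('wrist','w5')
a=cv2.imread('pics/s5.png')[120:300,190:400];b=cv2.imread('pics/w5.png');a=cv2.resize(a,(420,360));b=cv2.resize(b,(380,285));o=np.zeros((360,800,3),np.uint8);o[:,:420]=a;o[:285,420:]=b;cv2.imwrite('pics/x6.png',o)"
```

```text
time_s: 10.55
ee_pos: [562.7, -186.1, 226.5]
ee_rot: [-180.0, 0.1, -4.6]
force: [1.0, 0.4, -1.7]
gripper_width: 19.7
gripper_force: 40.0
time_s: 10.97
ee_pos: [604.8, 0.2, 226.5]
ee_rot: [180.0, 0.1, -4.6]
force: [0.6, 0.1, -2.4]
gripper_width: 19.7
gripper_force: 40.0
time_s: 11.38
ee_pos: [647.0, 187.2, 226.2]
ee_rot: [179.9, 0.1, -4.6]
force: [0.6, -0.9, -1.8]
gripper_width: 20.0
gripper_force: 40.0
time_s: 11.8
ee_pos: [647.1, 184.0, 227.8]
ee_rot: [180.0, 0.0, -4.7]
force: [0.6, 0.2, -1.6]
gripper_width: 20.0
gripper_force: 40.0
at [647.1 184.  227.8] [180.    0.   -4.7] t 11.8 | dx -0.0008 dy -0.0021 dz 0.0598 yaw -0.002
```

View pics/x6.png

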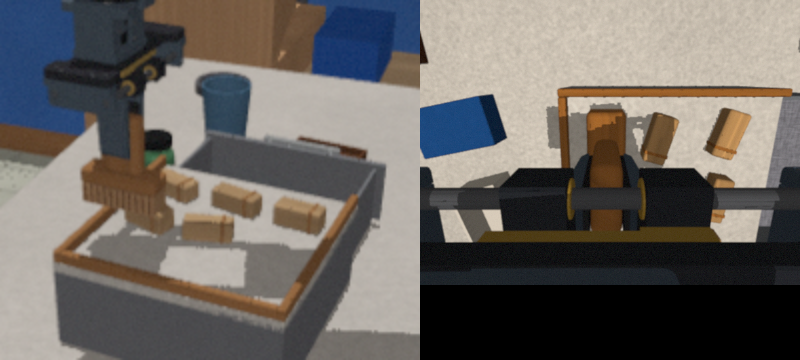

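The brush is upright in the grip, over the back-right clear patch behind the blank nearest the far rim, and clear of both rims (head end about (605,110), rim at y=92 in the composite's right half). Lowering and sweeping lane 1.

```bash

python3 -m crank '[{"grip":0.0,"x":-0.003,"y":-0.002,"z":0.015,"yaw":0},{"grip":0.0,"x":-0.003,"y":-0.002,"z":0.03,"yaw":0},{"grip":0.0,"x":-0.003,"y":-0.002,"z":0.045,"yaw":0},{"grip":0.0,"x":-0.003,"y":-0.002,"z":0.052,"yaw":0},{"grip":0.0,"x":-0.003,"y":-0.002,"z":0.056,"yaw":0}]'
python3 -m crank '[{"grip":0.0,"x":0,"y":0,"z":0.001,"yaw":0},{"grip":0.0,"x":0,"y":0,"z":0.001,"yaw":0},{"grip":0.0,"x":0,"y":0,"z":0.002,"yaw":0},{"grip":0.0,"x":0,"y":0,"z":0.002,"yaw":0},{"grip":0.0,"x":0,"y":0,"z":0.002,"yaw":0}]'
python3 -c "
from h import *
lane(75,-15,167)"
```

```text
time_s: 12.32
ee_pos: [643.9, 186.9, 170.9]
ee_rot: [180.0, 0.1, -4.6]
force: [-1.0, 0.0, -2.2]
gripper_width: 20.3
gripper_force: 40.0
time_s: 12.73
ee_pos: [644.8, 187.8, 170.7]
ee_rot: [-180.0, -0.1, -4.6]
force: [-0.4, 0.5, -2.9]
gripper_width: 19.8
gripper_force: 40.0
at [644.8 187.8 170.7] [-1.8e+02 -1.0e-01 -4.6e+00] t 12.7 | dx -0.0011 dy 0.2386 dz 0.0037 yaw 0.000
```

```bash

python3 -m crank '[{"grip":0.0,"x":0,"y":0.004,"z":0.002,"yaw":0},{"grip":0.0,"x":0,"y":0.012,"z":0.003,"yaw":0},{"grip":0.0,"x":0,"y":0.022,"z":0.003,"yaw":0},{"grip":0.0,"x":0,"y":0.032,"z":0.003,"yaw":0},{"grip":0.0,"x":0,"y":0.042,"z":0.003,"yaw":0}]'
for i in 1 2 3; do python3 -m crank '[{"grip":0.0,"x":0,"y":0.01,"z":0,"yaw":0},{"grip":0.0,"x":0,"y":0.02,"z":0,"yaw":0},{"grip":0.0,"x":0,"y":0.03,"z":0,"yaw":0},{"grip":0.0,"x":0,"y":0.04,"z":0,"yaw":0},{"grip":0.0,"x":0,"y":0.05,"z":0,"yaw":0}]' | grep -E 'ee_pos|^force|width'; done
python3 -m crank '[{"grip":0.0,"x":0,"y":0.01,"z":0,"yaw":0},{"grip":0.0,"x":0,"y":0.02,"z":0,"yaw":0},{"grip":0.0,"x":0,"y":0.03,"z":0,"yaw":0},{"grip":0.0,"x":0,"y":0.04,"z":0,"yaw":0},{"grip":0.0,"x":0,"y":0.047,"z":0,"yaw":0}]'
python3 -c "
from h import *
blanks('t5');lane(4,222,225)"
```

```text
time_s: 13.15
ee_pos: [640.9, 144.4, 167.1]
ee_rot: [180.0, 0.0, -4.6]
force: [0.3, -0.7, -1.9]
gripper_width: 19.9
gripper_force: 40.0
ee_pos: [637.0, 94.9, 167.1]
force: [0.1, -0.2, -1.8]
gripper_width: 19.9
ee_pos: [633.0, 45.2, 167.0]
force: [0.3, 0.1, -2.3]
gripper_width: 20.0
ee_pos: [629.0, -4.8, 167.0]
force: [0.3, 0.8, -1.0]
gripper_width: 19.9
time_s: 14.82
ee_pos: [625.2, -52.0, 167.0]
ee_rot: [180.0, -0.0, -4.6]
force: [0.4, 1.1, -2.0]
gripper_width: 19.9
gripper_force: 40.0
260 u -88 v 79 u -118.0 -57.0 v 64.0 94.0
158 u -4 v 67 u -35.0 27.0 v 41.0 93.0
249 u -1 v 146 u -30.0 28.0 v 132.0 161.0
at [625.2 -53.  167.1] [179.9  -0.   -4.7] t 14.9 | dx -0.0722 dy -0.2399 dz -0.0579 yaw -0.001
```

```bash

python3 -m crank '[{"grip":0.0,"x":0,"y":0,"z":-0.03,"yaw":0},{"grip":0.0,"x":0,"y":0,"z":-0.058,"yaw":0},{"grip":0.0,"x":-0.01,"y":-0.035,"z":-0.058,"yaw":0},{"grip":0.0,"x":-0.021,"y":-0.07,"z":-0.058,"yaw":0},{"grip":0.0,"x":-0.032,"y":-0.105,"z":-0.058,"yaw":0}]'
python3 -m crank '[{"grip":0.0,"x":-0.011,"y":-0.035,"z":0,"yaw":0},{"grip":0.0,"x":-0.022,"y":-0.07,"z":0,"yaw":0},{"grip":0.0,"x":-0.033,"y":-0.105,"z":0,"yaw":0},{"grip":0.0,"x":-0.044,"y":-0.135,"z":0,"yaw":0},{"grip":0.0,"x":-0.044,"y":-0.135,"z":0,"yaw":0}]'
python3 -m crank '[{"grip":0.0,"x":0,"y":0,"z":0.015,"yaw":0},{"grip":0.0,"x":0,"y":0,"z":0.03,"yaw":0},{"grip":0.0,"x":0,"y":0,"z":0.045,"yaw":0},{"grip":0.0,"x":0,"y":0,"z":0.052,"yaw":0},{"grip":0.0,"x":0,"y":0,"z":0.058,"yaw":0}]'
python3 -c "
from h import *
lane(0,-15,167)"
```

```text
time_s: 15.28
ee_pos: [601.8, 57.5, 225.7]
ee_rot: [-180.0, -0.1, -4.7]
force: [-0.7, 1.0, -2.9]
gripper_width: 20.0
gripper_force: 40.0
time_s: 15.7
ee_pos: [566.9, 200.6, 225.1]
ee_rot: [-179.8, 0.1, -4.3]
force: [0.6, -0.5, -1.5]
gripper_width: 20.0
gripper_force: 40.0
time_s: 16.12
ee_pos: [568.5, 194.5, 166.1]
ee_rot: [180.0, 0.1, -4.6]
force: [0.2, 0.4, -1.7]
gripper_width: 19.7
gripper_force: 40.0
at [568.5 194.5 166.1] [ 1.8e+02  1.0e-01 -4.6e+00] t 16.1 | dx 0.0004 dy 0.2391 dz -0.0009 yaw 0.000
```

```bash

for i in 1 2 3 4; do python3 -m crank '[{"grip":0.0,"x":0,"y":0.01,"z":0,"yaw":0},{"grip":0.0,"x":0,"y":0.02,"z":0,"yaw":0},{"grip":0.0,"x":0,"y":0.03,"z":0,"yaw":0},{"grip":0.0,"x":0,"y":0.04,"z":0,"yaw":0},{"grip":0.0,"x":0,"y":0.05,"z":0,"yaw":0}]' | grep -E 'ee_pos|^force|width'; done
python3 -m crank '[{"grip":0.0,"x":0,"y":0.01,"z":0,"yaw":0},{"grip":0.0,"x":0,"y":0.02,"z":0,"yaw":0},{"grip":0.0,"x":0,"y":0.03,"z":0,"yaw":0},{"grip":0.0,"x":0,"y":0.04,"z":0,"yaw":0},{"grip":0.0,"x":0,"y":0.04,"z":0,"yaw":0}]'
python3 -c "
from h import *
blanks('t6');lane(-77,150,225)"
```

```text
ee_pos: [565.1, 143.5, 167.9]
force: [-0.2, -0.8, -1.5]
gripper_width: 19.8
ee_pos: [560.7, 94.1, 167.1]
force: [0.1, 0.3, -2.2]
gripper_width: 19.8
ee_pos: [556.7, 44.3, 167.0]
force: [0.7, 0.7, -2.3]
gripper_width: 19.7
ee_pos: [552.7, -5.6, 167.0]
force: [-0.1, 0.4, -2.0]
gripper_width: 20.0
time_s: 18.2
ee_pos: [549.4, -46.4, 167.0]
ee_rot: [179.9, -0.0, -4.7]
force: [-0.9, -0.3, -2.2]
gripper_width: 20.0
gripper_force: 40.0
245 u -87 v 79 u -117.0 -57.0 v 64.0 94.0
at [549.5 -45.4 167. ] [180.    0.   -4.7] t 18.2 | dx -0.0771 dy -0.1664 dz -0.0580 yaw -0.001
```

```bash

python3 -m crank '[{"grip":0.0,"x":0,"y":0,"z":-0.03,"yaw":0},{"grip":0.0,"x":0,"y":0,"z":-0.058,"yaw":0},{"grip":0.0,"x":-0.015,"y":-0.035,"z":-0.058,"yaw":0},{"grip":0.0,"x":-0.03,"y":-0.07,"z":-0.058,"yaw":0},{"grip":0.0,"x":-0.045,"y":-0.105,"z":-0.058,"yaw":0}]'
python3 -m crank '[{"grip":0.0,"x":-0.015,"y":-0.035,"z":0,"yaw":0},{"grip":0.0,"x":-0.030,"y":-0.061,"z":0,"yaw":0},{"grip":0.0,"x":-0.030,"y":-0.061,"z":0,"yaw":0},{"grip":0.0,"x":-0.030,"y":-0.061,"z":0,"yaw":0},{"grip":0.0,"x":-0.030,"y":-0.061,"z":0,"yaw":0}]'
python3 -m crank '[{"grip":0.0,"x":0,"y":0,"z":0.015,"yaw":0},{"grip":0.0,"x":0,"y":0,"z":0.03,"yaw":0},{"grip":0.0,"x":0,"y":0,"z":0.045,"yaw":0},{"grip":0.0,"x":0,"y":0,"z":0.052,"yaw":0},{"grip":0.0,"x":0,"y":0,"z":0.058,"yaw":0}]'
for i in 1 2 3; do python3 -m crank '[{"grip":0.0,"x":0,"y":0.01,"z":0,"yaw":0},{"grip":0.0,"x":0,"y":0.02,"z":0,"yaw":0},{"grip":0.0,"x":0,"y":0.03,"z":0,"yaw":0},{"grip":0.0,"x":0,"y":0.04,"z":0,"yaw":0},{"grip":0.0,"x":0,"y":0.05,"z":0,"yaw":0}]' | grep -E 'ee_pos|^force|width'; done
python3 -m crank '[{"grip":0.0,"x":0,"y":0.01,"z":0,"yaw":0},{"grip":0.0,"x":0,"y":0.018,"z":0,"yaw":0},{"grip":0.0,"x":0,"y":0.018,"z":0,"yaw":0},{"grip":0.0,"x":0,"y":0.018,"z":0,"yaw":0},{"grip":0.0,"x":0,"y":0.018,"z":0,"yaw":0}]'
python3 -m crank '[{"grip":0.0,"x":0,"y":0,"z":-0.03,"yaw":0},{"grip":0.0,"x":0,"y":0,"z":-0.06,"yaw":0},{"grip":0.0,"x":0,"y":-0.035,"z":-0.06,"yaw":0},{"grip":0.0,"x":0,"y":-0.07,"z":-0.06,"yaw":0},{"grip":0.0,"x":0,"y":-0.105,"z":-0.06,"yaw":0}]'
python3 -m crank '[{"grip":0.0,"x":0,"y":-0.035,"z":0,"yaw":0},{"grip":0.0,"x":0,"y":-0.07,"z":0,"yaw":0},{"grip":0.0,"x":0,"y":-0.105,"z":0,"yaw":0},{"grip":0.0,"x":0,"y":-0.14,"z":0,"yaw":0},{"grip":0.0,"x":0,"y":-0.14,"z":0,"yaw":0}]'
python3 -c "
from h import *
blanks('t7');go(491,388,225,-4.6)"
```

```text
time_s: 18.67
ee_pos: [512.9, 65.1, 225.6]
ee_rot: [-180.0, -0.1, -4.7]
force: [0.6, -0.1, -2.1]
gripper_width: 19.8
gripper_force: 40.0
time_s: 19.08
ee_pos: [488.3, 127.0, 225.1]
ee_rot: [180.0, -0.0, -4.5]
force: [0.6, 0.4, -2.1]
gripper_width: 19.5
gripper_force: 40.0
time_s: 19.5
ee_pos: [488.3, 125.9, 166.2]
ee_rot: [180.0, 0.1, -4.7]
force: [0.4, -1.1, -1.6]
gripper_width: 20.0
gripper_force: 40.0
ee_pos: [484.4, 75.9, 167.7]
force: [0.2, -0.2, -1.1]
gripper_width: 19.7
ee_pos: [480.0, 26.3, 167.1]
force: [-0.1, 0.5, -2.2]
gripper_width: 19.9
ee_pos: [476.0, -23.6, 167.0]
force: [-0.4, -0.4, -2.1]
gripper_width: 19.9
time_s: 21.17
ee_pos: [474.7, -40.3, 167.0]
ee_rot: [-180.0, 0.0, -4.6]
force: [-0.2, -0.2, -2.6]
gripper_width: 19.9
gripper_force: 40.0
time_s: 21.58
ee_pos: [483.3, 65.7, 227.8]
ee_rot: [-180.0, -0.1, -4.7]
force: [0.4, -0.5, -2.6]
gripper_width: 19.9
gripper_force: 40.0
time_s: 22.0
ee_pos: [494.4, 210.2, 226.7]
ee_rot: [-179.8, -0.0, -4.3]
force: [0.5, -1.0, -1.7]
gripper_width: 19.7
gripper_force: 40.0
at [494.  207.1 226.6] [-180.     0.    -4.3] t 22.1 | dx -0.0165 dy -0.1802 dz 0.0016 yaw 0.005
```

View pics/t7.png

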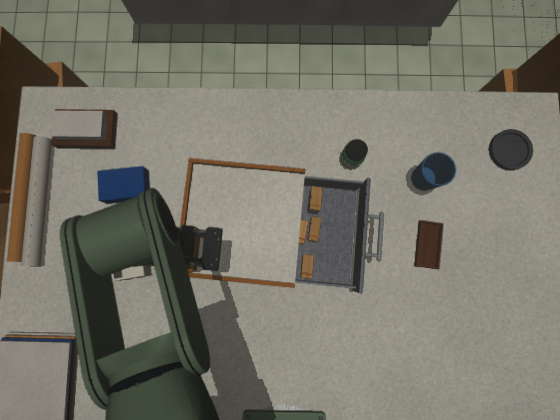

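Top view: the chest top is clear except for the part the arm hides, with four blanks visible in the drawer at (316,199), (303,232), (314,229) and (307,267). The fifth may be under the front edge, so I'll look again once the arm moves away.

```bash

python3 -m crank '[{"grip":0.0,"x":-0.019,"y":-0.033,"z":0,"yaw":0},{"grip":0.0,"x":-0.038,"y":-0.066,"z":0,"yaw":-0.05},{"grip":0.0,"x":-0.057,"y":-0.099,"z":0,"yaw":-0.15},{"grip":0.0,"x":-0.076,"y":-0.132,"z":0,"yaw":-0.26},{"grip":0.0,"x":-0.095,"y":-0.165,"z":0,"yaw":-0.26}]'
python3 -m crank '[{"grip":0.0,"x":0,"y":0,"z":0,"yaw":0},{"grip":0.0,"x":0,"y":0,"z":0,"yaw":0},{"grip":0.0,"x":0,"y":0,"z":0,"yaw":0},{"grip":0.0,"x":0,"y":0,"z":0,"yaw":0},{"grip":0.0,"x":0,"y":0,"z":0,"yaw":0}]'
python3 - <<'E'
from h import *
import pickle
c=camera_model("wrist");w=shot("wrist","w8");pickle.dump(c,open("w8.pkl","wb"));t=shot("top","t8");print(state()["ee_pos"],state()["ee_rot"])
o=np.zeros((420,800,3),np.uint8);o[:,:520]=w[:,20:540];o[:,520:]=cv2.resize(t[150:300,280:380],(280,420));cv2.imwrite("pics/x8.png",o)
E
```

```text
time_s: 22.47
ee_pos: [411.9, 376.4, 227.1]
ee_rot: [180.0, -0.0, 10.5]
force: [0.3, 0.5, -1.2]
gripper_width: 19.9
gripper_force: 40.0
time_s: 22.88
ee_pos: [413.5, 374.5, 227.1]
ee_rot: [180.0, -0.0, 10.2]
force: [-0.1, -0.2, -1.4]
gripper_width: 20.0
gripper_force: 40.0
[413.41643662 374.79318176 227.11218291] [ 1.79988640e+02 -6.86103803e-03  1.01946668e+01]
```

View pics/x8.png

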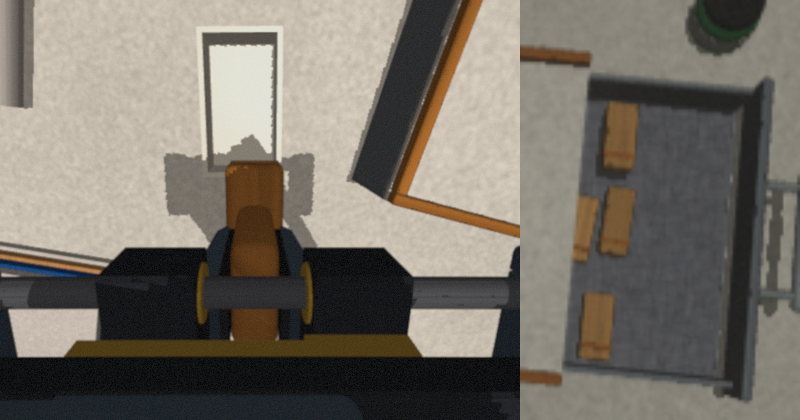

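Wrist view: the trough's outer rim is at full-frame corners (217,28), (303,28), (301,~165), (222,170). The drawer crop shows four blanks, with one half under the chest's front edge. I'll search the pictures for a fifth anywhere else and measure the trough.

```bash
python3 - <<'E'
from h import *
import pickle
c=pickle.load(open("w8.pkl","rb"));ct=camera_model("top")
q=onz(c,[[217,28],[303,28],[222,168]],60);print(q.round(1))
for a,b in(((217,28),(110,224)),((303,28),(142,222))): print(tri([c,ct],[a,b]).round(1))
v=q[0]-q[2];print("yaw",np.degrees(np.arctan2(v[1],v[0])), "centre", ((q[1]+q[2])/2).round(1))
v=q[1]-q[0];print("yaw2",np.degrees(np.arctan2(v[1],v[0]))+90)
a=cv2.imread("pics/t4.png");b=cv2.imread("pics/t8.png");d=cv2.absdiff(a,b).max(2);m=((d>35)*255).astype(np.uint8)
for im,n in((a,"t4"),(b,"t8")):
    h=cv2.cvtColor(im,cv2.COLOR_BGR2HSV);w=cv2.inRange(h,(8,110,70),(22,255,255))&m
    for k in cv2.findContours(w,0,1)[0]:
        if cv2.contourArea(k)>25: print(n,cv2.boundingRect(k),cv2.contourArea(k),[np.round(x) for x in cv2.minAreaRect(k)[1]])
s0=cv2.imread("pics/side0.png");s=shot("side","s8");h=cv2.cvtColor(s,cv2.COLOR_BGR2HSV)
w=cv2.inRange(h,(8,80,100),(25,255,255))&((cv2.absdiff(s0,s).max(2)>35)*255).astype(np.uint8)
for k in cv2.findContours(w,0,1)[0]:
    if cv2.contourArea(k)>20: print("s",cv2.boundingRect(k),cv2.contourArea(k))
E
```

```text
[[554.1 453.2  60. ]
 [568.2 375.   60. ]
 [426.5 430.8  60. ]]
[561.7 461.   15. ]
[570.1 372.4  31.9]
yaw 9.967780966695948 centre [497.3 402.9  60. ]
yaw2 10.207293625217545
t4 (15, 335, 60, 4) 53.5 [np.float64(59.0), np.float64(2.0)]
t4 (254, 249, 15, 26) 259.0 [np.float64(12.0), np.float64(25.0)]
t4 (7, 246, 15, 16) 154.5 [np.float64(14.0), np.float64(15.0)]
t4 (0, 244, 5, 22) 52.5 [np.float64(21.0), np.float64(4.0)]
t4 (260, 212, 16, 27) 239.5 [np.float64(11.0), np.float64(26.0)]
t4 (228, 207, 15, 26) 258.0 [np.float64(25.0), np.float64(12.0)]
t4 (265, 176, 18, 26) 249.0 [np.float64(11.0), np.float64(25.0)]
t4 (228, 174, 19, 26) 250.5 [np.float64(12.0), np.float64(25.0)]
t8 (301, 255, 12, 23) 182.5 [np.float64(10.0), np.float64(22.0)]
t8 (299, 220, 9, 24) 102.0 [np.float64(6.0), np.float64(23.0)]
t8 (308, 218, 13, 23) 135.5 [np.float64(10.0), np.float64(22.0)]
t8 (310, 187, 12, 24) 188.5 [np.float64(11.0), np.float64(23.0)]
s (325, 286, 4, 10) 20.5
s (321, 285, 4, 11) 22.0
s (316, 284, 4, 11) 23.5
s (307, 283, 9, 12) 51.0
s (304, 275, 54, 24) 466.0
s (323, 267, 12, 7) 43.5
s (338, 260, 8, 16) 41.0
s (516, 137, 6, 43) 29.5
s (482, 125, 23, 53) 798.0
s (469, 86, 71, 28) 547.0
s (536, 13, 24, 6) 84.0
```

```bash
python3 - <<'E'
from h import *
ct,cs=camera_model("top"),camera_model("side")
g=cv2.cvtColor(cv2.imread("pics/top0.png"),cv2.COLOR_BGR2GRAY);print("top r250 c100..156",g[249:252,100:156].mean(0).astype(int).tolist());print("top c127 r212..290",g[212:290,126:129].mean(1).astype(int).tolist())
s=cv2.cvtColor(cv2.imread("pics/side0.png"),cv2.COLOR_BGR2GRAY);print("side c282 r315..390",s[315:390,281:284].mean(1).astype(int).tolist());print("side r352 c235..330",s[351:353,235:330].mean(0).astype(int).tolist())
dl=np.array([.985,.175]);ds=np.array([-.175,.985])
for C in([492,402],[492,388]):
    for z in(60,5,0):
        P=[np.r_[np.array(C)+a*70*dl+b*40*ds,z] for a,b in((1,1),(1,-1),(-1,-1),(-1,1))]
        print(C,z,"top",proj(ct,P).round().astype(int).tolist(),"side",proj(cs,P).round().astype(int).tolist())
E
```

```text
top r250 c100..156 [119, 121, 122, 120, 116, 116, 118, 119, 125, 131, 114, 55, 52, 53, 54, 53, 54, 53, 63, 104, 134, 133, 133, 134, 135, 135, 134, 134, 135, 134, 135, 136, 135, 135, 135, 135, 135, 137, 136, 135, 116, 75, 53, 53, 53, 53, 53, 54, 85, 114, 123, 123, 122, 121, 122, 121]
top c127 r212..290 [121, 121, 122, 121, 121, 121, 121, 124, 124, 127, 132, 105, 67, 52, 54, 94, 127, 134, 135, 134, 134, 133, 134, 134, 134, 134, 134, 135, 134, 135, 134, 134, 134, 135, 134, 135, 135, 134, 134, 135, 135, 134, 135, 135, 135, 136, 135, 135, 136, 135, 134, 135, 135, 135, 134, 135, 136, 136, 136, 135, 135, 135, 135, 135, 135, 135, 99, 68, 118, 122, 120, 121, 121, 121, 123, 124, 124, 122]
side c282 r315..390 [174, 173, 171, 173, 172, 171, 173, 175, 172, 174, 176, 148, 127, 126, 126, 125, 125, 126, 125, 126, 125, 126, 124, 126, 125, 126, 126, 125, 126, 125, 126, 123, 125, 167, 177, 177, 177, 177, 173, 154, 125, 124, 126, 125, 125, 125, 127, 126, 124, 126, 125, 126, 127, 125, 124, 126, 125, 125, 125, 125, 125, 124, 114, 141, 165, 169, 169, 171, 169, 167, 167, 168, 168, 164, 162]
side r352 c235..
[... 500 characters left out ...]
05, 225], [137, 220], [143, 276], [111, 281]] side [[242, 349], [252, 320], [321, 329], [317, 358]]
[492, 402] 5 top [[114, 227], [144, 222], [150, 275], [120, 280]] side [[243, 370], [252, 341], [320, 350], [316, 380]]
[492, 402] 0 top [[115, 227], [144, 222], [151, 275], [120, 280]] side [[243, 372], [253, 343], [320, 351], [316, 382]]
[492, 388] 60 top [[111, 225], [142, 220], [149, 276], [117, 281]] side [[245, 344], [254, 316], [323, 324], [319, 353]]
[492, 388] 5 top [[119, 227], [149, 222], [155, 275], [125, 280]] side [[246, 365], [255, 337], [322, 345], [318, 374]]
[492, 388] 0 top [[120, 227], [150, 222], [156, 275], [126, 280]] side [[246, 367], [255, 338], [322, 347], [318, 376]]
```

```bash
python3 -c "
from h import *
go(492,401,62,10.1)"
python3 -m crank '[{"grip":0.0,"x":0.027,"y":-0.004,"z":0,"yaw":0},{"grip":0.0,"x":0.054,"y":-0.008,"z":0,"yaw":0},{"grip":0.0,"x":0.082,"y":-0.012,"z":0,"yaw":0},{"grip":0.0,"x":0.082,"y":-0.012,"z":0,"yaw":0},{"grip":0.0,"x":0.082,"y":-0.012,"z":0,"yaw":0}]'
python3 -c "
from h import *
go(492,401,62,10.1)"
```

```text
at [413.3 375.  227.1] [180.   -0.   10.2] t 23.0 | dx 0.0820 dy -0.0117 dz 0.1651 yaw 0.002
time_s: 23.45
ee_pos: [492.3, 401.9, 226.1]
ee_rot: [180.0, 0.1, 10.2]
force: [-0.1, 0.0, -2.3]
gripper_width: 19.5
gripper_force: 40.0
at [492.3 401.9 226.1] [1.80e+02 1.00e-01 1.02e+01] t 23.4 | dx -0.0005 dy 0.0008 dz 0.1641 yaw 0.002
```

```bash

python3 -m crank '[{"grip":0.0,"x":0,"y":0.001,"z":0.025,"yaw":0},{"grip":0.0,"x":0,"y":0.001,"z":0.05,"yaw":0},{"grip":0.0,"x":0,"y":0.001,"z":0.075,"yaw":0},{"grip":0.0,"x":0,"y":0.001,"z":0.1,"yaw":0},{"grip":0.0,"x":0,"y":0.001,"z":0.12,"yaw":0}]'
python3 -m crank '[{"grip":0.0,"x":0,"y":0,"z":0.012,"yaw":0},{"grip":0.0,"x":0,"y":0,"z":0.024,"yaw":0},{"grip":0.0,"x":0,"y":0,"z":0.034,"yaw":0},{"grip":0.0,"x":0,"y":0,"z":0.040,"yaw":0},{"grip":0.0,"x":0,"y":0,"z":0.042,"yaw":0}]'
python3 -m crank '[{"grip":0.0,"x":0,"y":0,"z":0.002,"yaw":0},{"grip":0.0,"x":0,"y":0,"z":0.003,"yaw":0},{"grip":0.0,"x":0,"y":0,"z":0.003,"yaw":0},{"grip":0.0,"x":0,"y":0,"z":0.003,"yaw":0},{"grip":0.0,"x":0,"y":0,"z":0.003,"yaw":0}]'
```

```text
time_s: 23.87
ee_pos: [489.8, 400.2, 105.5]
ee_rot: [179.9, 0.1, 10.3]
force: [0.1, -0.3, -1.8]
gripper_width: 19.9
gripper_force: 40.0
time_s: 24.28
ee_pos: [490.7, 400.7, 64.2]
ee_rot: [179.9, 0.1, 10.3]
force: [0.2, -0.0, -1.8]
gripper_width: 19.7
gripper_force: 40.0
time_s: 24.7
ee_pos: [491.8, 401.5, 62.5]
ee_rot: [-180.0, -0.0, 10.3]
force: [-0.3, 0.3, -2.3]
gripper_width: 20.1
gripper_force: 40.0
```

```bash

python3 -m crank '[{"grip":0.0,"x":0,"y":0,"z":0.001,"yaw":0},{"grip":0.0,"x":0,"y":0,"z":0.002,"yaw":0},{"grip":0.0,"x":0,"y":0,"z":0.002,"yaw":0},{"grip":0.0,"x":0,"y":0,"z":0.002,"yaw":0},{"grip":0.0,"x":0,"y":0,"z":0.002,"yaw":0}]'
python3 -m crank '[{"grip":0.0,"x":0,"y":0,"z":-0.02,"yaw":0},{"grip":0.0,"x":0,"y":0,"z":-0.05,"yaw":0},{"grip":0.0,"x":0,"y":0,"z":-0.085,"yaw":0},{"grip":0.0,"x":0,"y":0,"z":-0.12,"yaw":0},{"grip":0.0,"x":0,"y":0,"z":-0.155,"yaw":0}]'
python3 -m crank '[{"grip":0.0,"x":0,"y":0,"z":-0.02,"yaw":0.1},{"grip":0.0,"x":0,"y":0,"z":-0.02,"yaw":0.2},{"grip":0.0,"x":0,"y":0,"z":-0.02,"yaw":0.3},{"grip":0.0,"x":0,"y":0,"z":-0.02,"yaw":0.3},{"grip":0.0,"x":0,"y":0,"z":-0.02,"yaw":0.3}]'
python3 -c "
from h import *
go(521.3,-374.4,225,-7.0)"
```

```text
time_s: 25.12
ee_pos: [491.5, 401.3, 59.9]
ee_rot: [180.0, 0.0, 10.3]
force: [-0.1, -0.8, -1.9]
gripper_width: 19.8
gripper_force: 40.0
time_s: 25.53
ee_pos: [491.3, 401.1, 216.6]
ee_rot: [180.0, 0.0, 10.3]
force: [0.3, 0.4, -1.8]
gripper_width: 19.7
gripper_force: 40.0
time_s: 25.95
ee_pos: [491.3, 401.2, 234.8]
ee_rot: [180.0, 0.0, -6.7]
force: [0.2, 0.1, -1.7]
gripper_width: 20.1
gripper_force: 40.0
at [491.3 401.2 234.8] [180.    0.   -6.7] t 25.9 | dx 0.1208 dy 0.7667 dz 0.0098 yaw 0.005
```

```bash

for i in 1 2 3 4; do python3 -m crank '[{"grip":0.0,"x":0.006,"y":0.038,"z":0,"yaw":0.001},{"grip":0.0,"x":0.012,"y":0.076,"z":0,"yaw":0.001},{"grip":0.0,"x":0.018,"y":0.114,"z":0,"yaw":0.001},{"grip":0.0,"x":0.024,"y":0.153,"z":0,"yaw":0.001},{"grip":0.0,"x":0.030,"y":0.1915,"z":0,"yaw":0.001}]' | grep -E "ee_|width"; done
python3 -m crank '[{"grip":0.0,"x":0,"y":0,"z":0.01,"yaw":0},{"grip":0.0,"x":0,"y":0,"z":0.01,"yaw":0},{"grip":0.0,"x":0,"y":0,"z":0.01,"yaw":0},{"grip":0.0,"x":0,"y":0,"z":0.01,"yaw":0},{"grip":0.0,"x":0,"y":0,"z":0.01,"yaw":0}]'
python3 -c "
from h import *
go(521.3,-374.4,62,-7.0);shot('top','t9');shot('side','s9')"
```

```text
ee_pos: [497.8, 205.9, 234.6]
ee_rot: [180.0, 0.0, -6.8]
gripper_width: 19.9
ee_pos: [504.5, 12.1, 234.8]
ee_rot: [180.0, 0.0, -6.8]
gripper_width: 19.7
ee_pos: [510.9, -181.7, 234.8]
ee_rot: [-180.0, 0.0, -6.9]
gripper_width: 19.9
ee_pos: [517.2, -375.4, 234.6]
ee_rot: [-180.0, 0.0, -7.0]
gripper_width: 20.0
time_s: 28.03
ee_pos: [518.0, -372.3, 225.7]
ee_rot: [180.0, -0.0, -7.0]
force: [-0.5, 0.1, -0.7]
gripper_width: 19.8
gripper_force: 40.0
at [ 518.  -372.3  225.7] [180.  -0.  -7.] t 28.0 | dx 0.0035 dy 0.0016 dz 0.1637 yaw 0.000
```

```bash

python3 -m crank '[{"grip":0.0,"x":0.0035,"y":0.001,"z":0.025,"yaw":0},{"grip":0.0,"x":0.0035,"y":0.001,"z":0.055,"yaw":0},{"grip":0.0,"x":0.0035,"y":0.001,"z":0.085,"yaw":0},{"grip":0.0,"x":0.0035,"y":0.001,"z":0.11,"yaw":0},{"grip":0.0,"x":0.0035,"y":0.001,"z":0.13,"yaw":0}]'
python3 -m crank '[{"grip":0.0,"x":0,"y":0,"z":0.01,"yaw":0},{"grip":0.0,"x":0,"y":0,"z":0.02,"yaw":0},{"grip":0.0,"x":0,"y":0,"z":0.028,"yaw":0},{"grip":0.0,"x":0,"y":0,"z":0.032,"yaw":0},{"grip":0.0,"x":0,"y":0,"z":0.034,"yaw":0}]'
python3 -m crank '[{"grip":0.0,"x":0,"y":0,"z":0.001,"yaw":0},{"grip":0.0,"x":0,"y":0,"z":0.002,"yaw":0},{"grip":0.0,"x":0,"y":0,"z":0.003,"yaw":0},{"grip":0.0,"x":0,"y":0,"z":0.003,"yaw":0},{"grip":0.0,"x":0,"y":0,"z":0.003,"yaw":0}]'
```

```text
time_s: 28.55
ee_pos: [520.5, -373.7, 93.4]
ee_rot: [-180.0, 0.1, -7.0]
force: [0.4, -0.4, -1.7]
gripper_width: 19.5
gripper_force: 40.0
time_s: 28.97
ee_pos: [521.3, -375.1, 61.3]
ee_rot: [180.0, -0.0, -7.1]
force: [-0.0, 0.0, -1.5]
gripper_width: 19.4
gripper_force: 40.0
time_s: 29.38
ee_pos: [521.2, -375.1, 58.4]
ee_rot: [180.0, -0.0, -7.1]
force: [0.8, -0.0, -1.7]
gripper_width: 19.9
gripper_force: 40.0
```

```bash

python3 -m crank '[{"grip":0.0,"x":0,"y":-0.001,"z":0.001,"yaw":0},{"grip":0.0,"x":0,"y":-0.001,"z":0.001,"yaw":0},{"grip":0.0,"x":0,"y":-0.001,"z":0.001,"yaw":0},{"grip":0.0,"x":0,"y":-0.001,"z":0.001,"yaw":0},{"grip":0.0,"x":0,"y":-0.001,"z":0.001,"yaw":0}]' | grep -E "ee_pos|^force"
python3 -m crank '[{"grip":0.03,"x":0,"y":0,"z":0,"yaw":0},{"grip":0.06,"x":0,"y":0,"z":0,"yaw":0},{"grip":0.06,"x":0,"y":0,"z":0,"yaw":0},{"grip":0.06,"x":0,"y":0,"z":0,"yaw":0},{"grip":0.06,"x":0,"y":0,"z":0,"yaw":0}]'
python3 -m crank '[{"grip":0.06,"x":0,"y":0,"z":-0.02,"yaw":0},{"grip":0.06,"x":0,"y":0,"z":-0.05,"yaw":0},{"grip":0.06,"x":0,"y":0,"z":-0.085,"yaw":0},{"grip":0.06,"x":0,"y":0,"z":-0.12,"yaw":0},{"grip":0.06,"x":0,"y":0,"z":-0.155,"yaw":0}]'
python3 -c "
from h import *
go(537,-235,215,-4.6);shot('side','s10');shot('top','t10')
a=cv2.imread('pics/s10.png')[150:270,290:400];b=cv2.imread('pics/t10.png')[140:290,290:470]
o=np.zeros((480,800,3),np.uint8);o[:,:440]=cv2.resize(a,(440,480));o[:300,440:]=cv2.resize(b,(360,300));cv2.imwrite('pics/x10.png',o)"
```

```text
ee_pos: [521.5, -374.5, 57.8]
force: [-0.3, -0.8, 3.2]
time_s: 30.22
ee_pos: [521.0, -373.8, 56.8]
ee_rot: [-180.0, 0.0, -7.1]
force: [0.3, -0.1, -0.8]
gripper_width: 50.5
gripper_force: 0.0
time_s: 30.63
ee_pos: [520.8, -373.7, 213.5]
ee_rot: [-180.0, 0.0, -7.1]
force: [-0.5, 0.3, -0.0]
gripper_width: 59.9
gripper_force: 0.0
at [ 520.8 -373.7  213.5] [-180.     0.    -7.1] t 30.6 | dx -0.0011 dy -0.1396 dz -0.0015 yaw -0.044
```

View pics/x10.png

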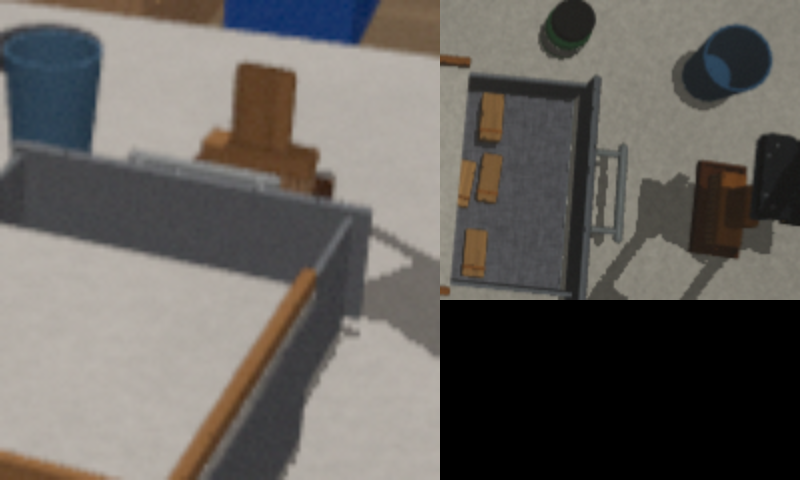

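The brush stands upright in its dish, and nothing else has moved. Now the bar again, to shut the drawer.

```bash

python3 -m crank '[{"grip":0.032,"x":0,"y":-0.035,"z":0,"yaw":0},{"grip":0.032,"x":0,"y":-0.07,"z":0,"yaw":0},{"grip":0.032,"x":-0.001,"y":-0.105,"z":0,"yaw":0},{"grip":0.032,"x":-0.001,"y":-0.1455,"z":0,"yaw":-0.044},{"grip":0.032,"x":-0.001,"y":-0.1455,"z":0,"yaw":-0.044}]'
python3 -m crank '[{"grip":0.032,"x":0,"y":0,"z":0.0,"yaw":0},{"grip":0.032,"x":0,"y":0,"z":0,"yaw":0},{"grip":0.032,"x":0,"y":0,"z":0.03,"yaw":0},{"grip":0.032,"x":0,"y":0,"z":0.06,"yaw":0},{"grip":0.032,"x":0,"y":0,"z":0.09,"yaw":0}]'
python3 -c "
from h import *
go(537.5,-229.5,70,-4.6)"
```

```text
time_s: 31.15
ee_pos: [538.1, -223.0, 211.6]
ee_rot: [-179.7, 0.1, -4.2]
force: [-1.2, -0.7, 0.6]
gripper_width: 32.7
gripper_force: 0.0
time_s: 31.57
ee_pos: [538.1, -231.3, 121.2]
ee_rot: [179.9, -0.1, -4.7]
force: [0.9, 0.3, -0.1]
gripper_width: 32.4
gripper_force: 0.0
at [ 538.1 -231.3  121.2] [ 1.799e+02 -1.000e-01 -4.700e+00] t 31.6 | dx -0.0008 dy -0.0018 dz 0.0512 yaw -0.002
```

```bash

python3 -m crank '[{"grip":0.032,"x":0,"y":-0.002,"z":0.013,"yaw":0},{"grip":0.032,"x":0,"y":-0.002,"z":0.026,"yaw":0},{"grip":0.032,"x":0,"y":-0.002,"z":0.039,"yaw":0},{"grip":0.032,"x":0,"y":-0.002,"z":0.051,"yaw":0},{"grip":0.032,"x":0,"y":-0.002,"z":0.051,"yaw":0}]'
python3 -m crank '[{"grip":0.0,"x":0,"y":0,"z":0,"yaw":0},{"grip":0.0,"x":0,"y":0,"z":0,"yaw":0},{"grip":0.0,"x":0,"y":0,"z":0,"yaw":0},{"grip":0.0,"x":0,"y":0,"z":0,"yaw":0},{"grip":0.0,"x":0,"y":0,"z":0,"yaw":0}]' 20
for i in 1 2; do python3 -m crank '[{"grip":0.0,"x":0,"y":-0.006,"z":0,"yaw":0},{"grip":0.0,"x":0,"y":-0.018,"z":0,"yaw":0},{"grip":0.0,"x":0,"y":-0.033,"z":0,"yaw":0},{"grip":0.0,"x":0,"y":-0.048,"z":0,"yaw":0},{"grip":0.0,"x":0,"y":-0.06,"z":0,"yaw":0}]' | grep -E "ee_pos|^force|width"; done
```

```text
time_s: 31.98
ee_pos: [536.3, -228.4, 68.1]
ee_rot: [-179.9, 0.3, -4.7]
force: [0.2, 0.7, -0.1]
gripper_width: 32.1
gripper_force: 0.0
time_s: 32.4
ee_pos: [539.0, -225.9, 71.9]
ee_rot: [-179.8, -0.1, -4.7]
force: [1.3, 5.9, 0.8]
gripper_width: 10.3
gripper_force: 20.0
ee_pos: [543.9, -166.2, 71.9]
force: [0.7, -2.8, 1.9]
gripper_width: 10.5
ee_pos: [548.8, -106.8, 71.8]
force: [0.8, -2.9, 4.4]
gripper_width: 11.0
```

```bash

python3 -m crank '[{"grip":0.0,"x":0,"y":-0.005,"z":0,"yaw":0},{"grip":0.0,"x":0,"y":-0.01,"z":0,"yaw":0},{"grip":0.0,"x":0,"y":-0.015,"z":0,"yaw":0},{"grip":0.0,"x":0,"y":-0.02,"z":0,"yaw":0},{"grip":0.0,"x":0,"y":-0.024,"z":0,"yaw":0}]'
python3 -m crank '[{"grip":0.0,"x":0,"y":-0.002,"z":0,"yaw":0},{"grip":0.0,"x":0,"y":-0.004,"z":0,"yaw":0},{"grip":0.0,"x":0,"y":-0.005,"z":0,"yaw":0},{"grip":0.0,"x":0,"y":-0.006,"z":0,"yaw":0},{"grip":0.0,"x":0,"y":-0.006,"z":0,"yaw":0}]'
```

```text
time_s: 33.65
ee_pos: [550.7, -83.6, 71.8]
ee_rot: [180.0, -0.1, -4.6]
force: [1.8, -2.0, 5.5]
gripper_width: 10.2
gripper_force: 20.0
time_s: 34.07
ee_pos: [551.2, -77.7, 71.8]
ee_rot: [-180.0, -0.1, -4.6]
force: [2.0, -1.7, 5.8]
gripper_width: 10.4
gripper_force: 20.0
```

```bash

for i in 1 2; do python3 -m crank '[{"grip":0.0,"x":0,"y":-0.001,"z":0,"yaw":0},{"grip":0.0,"x":0,"y":-0.002,"z":0,"yaw":0},{"grip":0.0,"x":0,"y":-0.003,"z":0,"yaw":0},{"grip":0.0,"x":0,"y":-0.004,"z":0,"yaw":0},{"grip":0.0,"x":0,"y":-0.004,"z":0,"yaw":0}]' | grep -E "ee_pos|^force|width"; done
```

```text
ee_pos: [551.3, -76.3, 71.8]
force: [0.8, -9.7, 5.2]
gripper_width: 10.3
ee_pos: [551.3, -76.3, 71.8]
force: [-1.4, -21.6, 4.8]
gripper_width: 10.8
```

```bash

python3 -m crank '[{"grip":0.0,"x":0,"y":0.002,"z":0,"yaw":0},{"grip":0.0,"x":0,"y":0.004,"z":0,"yaw":0},{"grip":0.0,"x":0,"y":0.005,"z":0,"yaw":0},{"grip":0.0,"x":0,"y":0.005,"z":0,"yaw":0},{"grip":0.0,"x":0,"y":0.005,"z":0,"yaw":0}]'| grep -E "ee_pos|^force|width"
python3 -m crank '[{"grip":0.03,"x":0,"y":0,"z":0,"yaw":0},{"grip":0.03,"x":0,"y":0,"z":0,"yaw":0},{"grip":0.03,"x":0,"y":0,"z":0,"yaw":0},{"grip":0.03,"x":0,"y":0,"z":0,"yaw":0},{"grip":0.03,"x":0,"y":0,"z":0,"yaw":0}]'
python3 -m crank '[{"grip":0.03,"x":0,"y":0,"z":-0.02,"yaw":0},{"grip":0.03,"x":0,"y":0,"z":-0.05,"yaw":0},{"grip":0.03,"x":0,"y":0,"z":-0.085,"yaw":0},{"grip":0.03,"x":0,"y":0,"z":-0.12,"yaw":0},{"grip":0.03,"x":0,"y":0,"z":-0.155,"yaw":0}]'
python3 -m crank '[{"grip":0.03,"x":-0.02,"y":0.03,"z":0,"yaw":0},{"grip":0.03,"x":-0.04,"y":0.06,"z":0,"yaw":0},{"grip":0.03,"x":-0.06,"y":0.09,"z":0,"yaw":0},{"grip":0.03,"x":-0.08,"y":0.12,"z":0,"yaw":0},{"grip":0.03,"x":-0.1,"y":0.15,"z":0,"yaw":0}]' | grep -E "ee_pos|^force|width"
python3 -m crank '[{"grip":0.03,"x":0,"y":0,"z":0,"yaw":0},{"grip":0.03,"x":0,"y":0,"z":0,"yaw":0},{"grip":0.03,"x":0,"y":0,"z":0,"yaw":0},{"grip":0.03,"x":0,"y":0,"z":0,"yaw":0},{"grip":0.03,"x":0,"y":0,"z":0,"yaw":0}]' | grep -E "time"
python3 - <<'E'
from h import *
t=shot("top","t12");a=cv2.imread("pics/top0.png");print("t0 vs now handle cols row 215:",cv2.cvtColor(a,cv2.COLOR_BGR2GRAY)[215,296:335].tolist(),cv2.cvtColor(t,cv2.COLOR_BGR2GRAY)[215,296:335].tolist())
d=cv2.absdiff(a,t).max(2)
for n,(x,y,w,h) in dict(jar=(338,135,32,35),pot=(408,148,50,45),box=(95,163,58,42),dish=(412,215,45,60),trough=(105,215,50,70),top=(195,175,100,100)).items(): print(n,(d[y:y+h,x:x+w]>40).mean().round(3))
E
```

```text
ee_pos: [551.3, -76.3, 71.8]
force: [0.5, -6.3, 5.5]
gripper_width: 10.6
time_s: 35.73
ee_pos: [550.1, -74.6, 70.6]
ee_rot: [-180.0, 0.1, -4.6]
force: [0.3, 0.2, 0.5]
gripper_width: 29.8
gripper_force: 0.0
time_s: 36.15
ee_pos: [550.0, -74.7, 227.3]
ee_rot: [-180.0, 0.1, -4.6]
force: [0.2, -0.7, 0.4]
gripper_width: 30.1
gripper_force: 0.0
ee_pos: [437.5, -217.1, 225.9]
force: [-0.1, -0.7, -0.5]
gripper_width: 30.2
time_s: 36.98
t0 vs now handle cols row 215: [142, 139, 140, 140, 136, 80, 89, 76, 76, 48, 39, 61, 74, 74, 66, 65, 88, 90, 92, 92, 91, 93, 93, 74, 72, 71, 73, 66, 83, 98, 85, 89, 124, 129, 128, 126, 128, 127, 125] [152, 152, 155, 152, 150, 73, 81, 82, 78, 62, 78, 81, 83, 81, 79, 79, 99, 82, 81, 79, 79, 68, 85, 104, 89, 87, 134, 141, 141, 135, 135, 136, 139, 140, 140, 139, 140, 141, 138]
jar 0.0
pot 0.0
box 0.0
dish 0.361
trough 0.0
top 0.174
```

```bash
python3 -c "
from workcell import *
print(job_done())"
```

```text
the job is handed in; nothing more can be done
None
```

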